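# Seat the keyed bowl trivet on the brazier tray

### The arm

A 6-joint arm with a two-finger parallel gripper is mounted at the origin on the work surface. World frame = base frame: x ahead of the robot, y to its left, z up, the work surface at z = 0. Lengths are in mm, angles in rad, forces in N, time in s.
With the tool pointing down it reaches from about 250 to 725 mm from the base axis. Payload 4 kg.
Tool frame: the origin (TCP) lies at the very end of the fingers, on their centre line; the grasp point (between the pads) lies behind it (grasp_offset is the z of the grasp point in the tool frame, in mm); z points along the fingers, y is the direction in which the jaws open and shut (so a half turn about z gives the same grasp; the last joint's range is limited). The gripper opens to 85 mm and grips with 20 to 120 N. Pads are 22 mm wide; open, the fingers measure 114 mm over their backs; the gripper's body (76 mm by 85 mm) begins 54 mm behind the grasp point. The pads swing forward as they close: fully open they stand 13 mm farther back than shut.
Start: joints at [1.34, 0.241, 0.005, 1.335, 0, 1.571], TCP at [114.376, 486.742, 203.506] pointing down, gripper open.
Joint ranges: [-2.72, 2.72], [-1.05, 1.87], [-1.09, 1.28], [-1.99, 2.15], [-1.42, 1.44], [-3.14, 3.14]. Speed limits (rad/s): [2.79, 2.79, 3.14, 3.14, 3.14, 3.14].

### API

Orientations are given as a unit quaternion [x, y, z, w].
In Python, from bench import get_state, read_camera, close_job, grasp_offset gives the robot as it stands.
- The arm moves only by the tool drive_tool, never from a script. Its argument "rows" is a list of rows, each an object with "delta_pos": the shift along the tool's x, y, z in m, a list of three; "turn": the turn about the tool's z in degrees; "jaw": the gripper's target within -1 to 1 (fully open at 1, half-way at 0, shut at -1). In form: [{"delta_pos": [dx, dy, dz], "turn": turn, "jaw": jaw}, ...]. A call has exactly 5 rows; each row is the pose to reach, as a shift and turn from the pose measured when the call began, along the tool's axes at that moment; what a row does not reach only later rows make up. A row lasts 1/12 s, in which the tool goes at most 41.7 mm and 7.16 degrees, less where a joint would pass 70% of its speed; a pose out of reach is approached as far as the arm can. A call with a gripper value outside its range is refused whole. The fingers move at their own pace and stop on an object; the grip force is fixed at half the most. Time passes only in rows, so rows that repeat a pose let the fingers close, or fill a call up. It gives the time, the measured TCP pose, the force and the opening at its end, in the units of the state.
- get_state(): the state, without advancing time (a new reading comes with each control period).
- read_camera(name): name is "side" or "top"; returns a dict with "pixels" (384x512x3 uint8, red, green, blue), "K" (3x3 intrinsics, pixels), "rvec" (rotation vector, rad) and "tvec" (3), from world to camera coordinates, as OpenCV has them. Camera axes: x right, y down, z forward; pixel columns grow to the right and rows downward; lengths in mm; the calibration is good to about 2 mm. A picture is of the moment at which its call begins. There is no depth.
- close_job(): hands the job in, once; it reports no verdict.
The state is a dict: "time_s": time; "joint_positions": joint angles; "joint_vel": joint speeds; "joint_torque": joint torques, N m; "position": TCP position; "orientation": TCP orientation; "force": force on the tool from outside, world axes, zero at the start; "wrist_torque": the same for the moment, N m; "finger_gap": finger opening in mm.
Only numpy, scipy, OpenCV 4.12 (cv2) and the standard library are available. Lean on these libraries where they do the work, as an engineer would, in place of code of your own. Each camera call takes 0.05 s, during which the arm holds its last target.

### The job

The round bowl trivet on the pulled-out brazier tray was put back any old way and is sitting up proud, with its rim notch away from the brass locating pin. Without lifting it, turn it with a fingertip against one of its ribs until the notch meets the pin, then press it down fully home on its seat so that the roasting bowl will not spin, and take your hand away. Leave the bowl, ash pan, incense holder and scraper where they are.

Things in the scene. Friction and masses are not known exactly. Their poses are not given: they have to be found in the camera images.
- pin (a point): Top of the fixed brass locating pin, 10 mm across with a rounded tip, standing on a brass foot on the steel tray, 76 mm from the trivet's axis, so half of it shows outside the rim even while the plate is over it. The tip is 17 mm above the tray floor, 9 mm above the trivet's seat. Axes of the tray: y along it, away from the brazier, z up.
- boss (a point): Centre of the flat top of the trivet's round steel boss (32 mm across), on its vertical turning axis: where to press. The trivet is a black plate 156 mm across, 5 mm thick, 0.35 kg, the boss top 10 mm above its upper face. x axis: from the axis towards the notch; z up. Seated, this point is 23 mm above the tray floor, 53 mm above the hearth slab; at the start 9.5 to 11 mm higher.
- notch (a point): Middle of the notch in the trivet's rim, at the plate's upper face, 76 mm from the axis. The notch is open at the rim, about 17 mm wide and 12 mm deep, so the pin enters with about 3 mm to spare on either side.
- rib0 (a point): Top of the first of three upright radial steel ribs on the trivet, 60 degrees anticlockwise (from above) from the notch. Each is 6 mm thick, runs from 22 to 66 mm from the axis, and stands 24 mm above the plate from 48 to 66 mm out, 8 mm near the boss (sloping between). This point: on its top edge, 57 mm from the axis. Push low on its flat side to turn the trivet.
- rib1 (a point): The same point of the second rib, opposite the notch (180 degrees from it).
- rib2 (a point): The same point of the third rib, 60 degrees clockwise (from above) from the notch.
- trivet (a joint): Height of the trivet above its seat in m: 0 fully seated, 0.0095 to 0.011 at the start, grows upwards. Its sleeve slides stiffly on a short fixed spigot: it takes about 6 N to push down and stays where left. With the notch off the pin it is stopped at 0.008 to 0.009 by the pin under the plate.
- trivet_turn (a joint): Turn of the trivet in rad, anticlockwise from above; the notch is on the pin at 0 and at 6.283 (a full turn). Starts anywhere from 0.8 to 5.48. Turns either way without end; takes about 0.08 N m (1.5 N at a rib) and stays where left.
- bowl: Loose terracotta roasting bowl, 144 mm across the rim, 60 mm high, standing on the tray between trivet and brazier; origin at the centre of its underside. Leave alone.
- ash_pan: Loose round orange plastic ash pan, 120 mm across, 36 mm high, standing on the tray between trivet and brazier; origin at the centre of its underside. Bowl and ash pan may be either way round. Leave alone.
- incense: Loose brass incense holder, 52 mm across, 62 mm high, on the tray beside the trivet on the side away from the robot; origin at the centre of its underside. Leave alone.
- scraper: Loose flat wooden scraper, about 188 mm long, 34 mm wide, 10 mm high, lying on the tray between trivet and tray front; origin on its underside near the middle, x axis along it towards the blade. Leave alone.

How it is judged:
By the outcome, as a careful person would: the job done as asked, in the order asked, and still so for the second after the job is handed in, with the robot touching nothing.
It also fails if it takes over 72 s, if anything falls off the work surface, if the arm or the gripper's body presses on something with over 40 N, if the wrist force passes 120 N, or if a joint passes its speed limit or range.

## Working session

There is one attempt and no reset: what is moved stays moved. The work goes in short steps, Python scripts to look and compute and a tool call to move; the robot and the scene stay as the last step left them, time stands still between calls to the robot, and variables do not carry over. Pictures are saved under pics/ and viewed, and the job is handed in when it is done.

Besides the shell and the picture viewer there is one more tool, called after "Request:" as a command line: name --argument value ..., lists and objects as JSON in quotes. drive_tool: Moves the arm, as the interface text tells. Its arguments: {"type":"object","properties":{"rows":{"type":"array"}},"required":["rows"]}

```bash
mkdir -p pics; ls; python3 - <<'E'
from bench import *
import cv2
print(get_state(), grasp_offset)
for n in("side","top"):
    c=read_camera(n); cv2.imwrite(f"pics/{n}0.png",c["pixels"][:,:,::-1]); print(n,c["K"],c["rvec"],c["tvec"])
E
```

```text
pics
{'time_s': 0.0, 'joint_positions': array([ 1.33996676e+00,  2.41395231e-01,  3.69058108e-03,  1.33513609e+00,
       -6.55417949e-05,  1.57078091e+00]), 'joint_vel': array([-0.00073835, -0.0016955 ,  0.00036118,  0.00101591,  0.00053612,
       -0.00099907]), 'joint_torque': array([ 5.49267418e-05, -3.72320116e+01,  2.52405882e+01,  1.70869497e-02,
        7.97541225e-05, -2.93271881e-06]), 'position': array([114.25821906, 486.07184994, 202.60899342]), 'orientation': array([ 1.15150970e-01,  9.93347476e-01, -1.01918122e-03, -8.51712398e-05]), 'force': array([-0.31391035,  0.13991153, -0.02795901]), 'wrist_torque': array([-0.01016396,  0.01000943,  0.03236656]), 'finger_gap': 85.2067661688085} -18.700000000000003
side [[387.15895726   0.         253.85726911]
 [  0.         387.15895726 194.92704615]
 [  0.           0.           1.        ]] [ 2.40034579 -0.30836138  0.10680968] [-573.111662    193.10405513  679.82210405]
top [[364.32828987   0.         251.73532869]
 [  0.         364.32828987 190.40634279]
 [  0.           0.           1.        ]] [ 2.20599171 -2.15076446  0.1377832 ] [ 10.58391538 577.35083999 666.20132834]
```

View pics/side0.png

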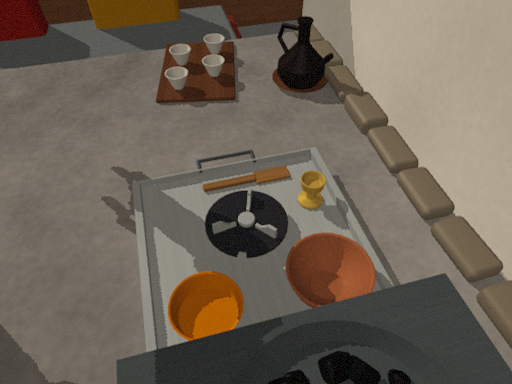

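View pics/top0.png

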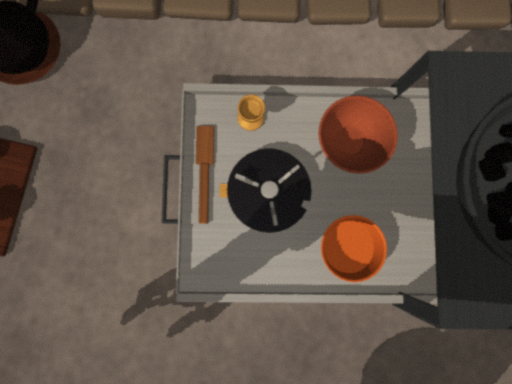

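```bash
cat > h.py <<'E'
import numpy as np,cv2
def cam(c):
    return np.array(c["K"]),cv2.Rodrigues(np.array(c["rvec"],float))[0],np.array(c["tvec"],float)
def back(c,uv,z):
    K,R,t=cam(c); d=R.T@np.linalg.inv(K)@np.array([uv[0],uv[1],1.]); o=-R.T@t
    return o+d*(z-o[2])/d[2]
def proj(c,p):
    K,R,t=cam(c); q=K@(R@np.array(p,float)+t); return q[:2]/q[2]
E
python3 - <<'E'
from bench import *
from h import *
c=read_camera("top"); s=read_camera("side")
for n,uv,z in [("boss",(270,189.5),63),("pin",(224,190),47),("rib a",(243,180),77),("rib b",(293,172),77),("rib c",(275,221),77),("notch",(306,201),53),("bowl",(358,134),90),("pan",(354,248),66),("inc",(251,112),92),("scr",(205,175),40)]:
    p=back(c,uv,z); print(n,p.round(1), "side", proj(s,p).round(1))
im=c["pixels"][120:260,170:350,::-1]; cv2.imwrite("pics/topz.png",cv2.resize(im,None,fx=4.3,fy=4.3,interpolation=cv2.INTER_CUBIC))
im=s["pixels"][150:290,160:340,::-1]; cv2.imwrite("pics/sidez.png",cv2.resize(im,None,fx=4.3,fy=4.2,interpolation=cv2.INTER_CUBIC))
E
```

```text
boss [576.   -7.3  63. ] side [246.3 219.7]
pin [574.5  77.2  47. ] side [235.9 192.9]
rib a [590.2  42.3  77. ] side [247.2 194. ]
rib b [607.1 -47.   77. ] side [268.4 228.4]
rib c [518.7 -16.2  77. ] side [216.3 225.1]
notch [557.5 -75.   53. ] side [245.3 254.7]
bowl [ 676.9 -160.8   90. ] side [330.2 270.1]
pan [ 474.2 -159.9   66. ] side [206.1 306.6]
inc [710.5  31.2  92. ] side [309.1 181. ]
scr [602.7 114.2  40. ] side [245.1 179.9]
```

View pics/topz.png

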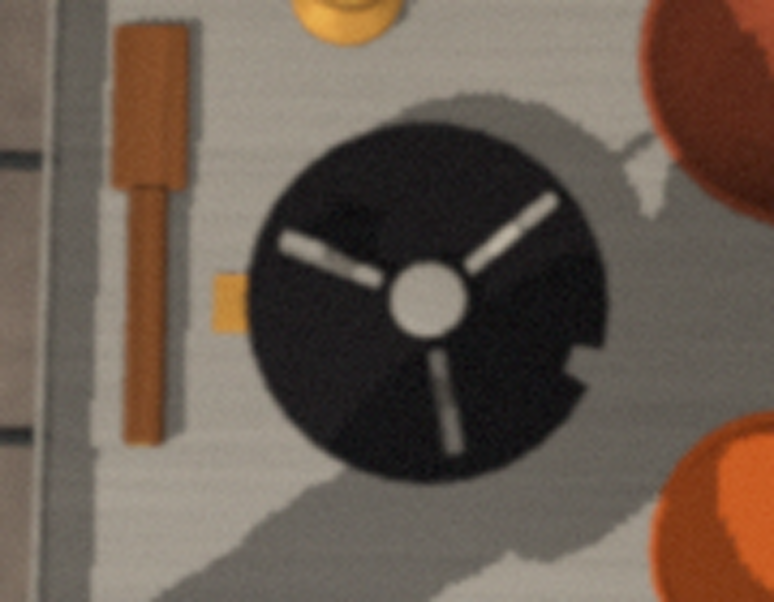

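View pics/sidez.png

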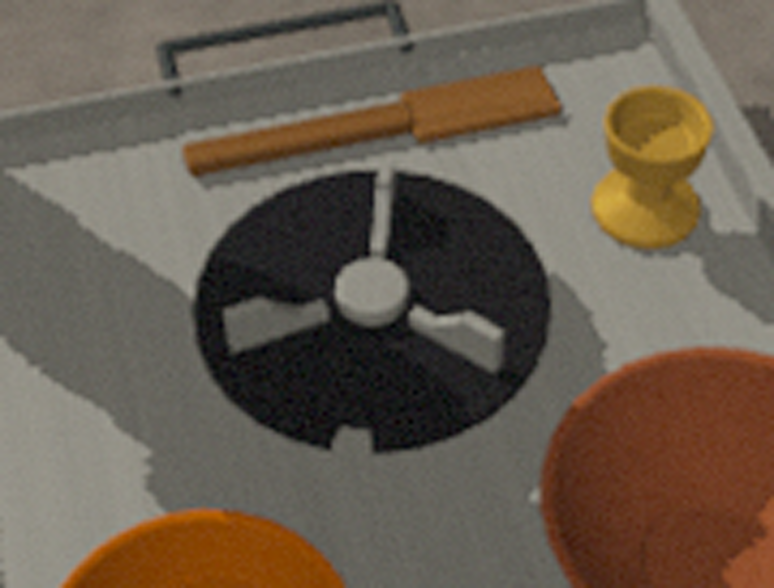

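```bash
cat > m.py <<'E'
# measure: refine axis xy and notch azimuth from clicked points
from h import *
from scipy.optimize import least_squares
def model(p,zb):
    x,y,a=p
    P={"boss":(x,y,zb)}
    for i,o in enumerate((60,180,-60)):
        A=a+np.radians(o)
        for n,r,h in(("o",66,14),("i",22,-2)):
            P[f"r{i}{n}"]=(x+r*np.cos(A),y+r*np.sin(A),zb+h)
    P["notch"]=(x+72*np.cos(a),y+72*np.sin(a),zb-10)
    return P
def fit(obs,zb,p0):
    f=lambda p:np.concatenate([proj(c,model(p,zb)[k])-np.array(uv) for c,k,uv in obs])
    s=least_squares(f,p0,loss="soft_l1"); return s.x,f(s.x).reshape(-1,2)
E
python3 - <<'E'
from bench import *
from m import *
c=read_camera("top"); s=read_camera("side")
T=lambda u,v:(170+u/4.3,120+v/4.3)
S=lambda u,v:(160+u/4.3,150+v/4.2)
ot=[(c,"boss",T(428,299)),(c,"r1o",T(282,240)),(c,"r1i",T(381,281)),(c,"r0o",T(555,197)),(c,"r0i",T(470,268)),(c,"r2o",T(456,452)),(c,"r2i",T(436,350)),(c,"notch",T(580,365))]
os_=[(s,"boss",S(372,288)),(s,"r1o",S(386,170)),(s,"r2o",S(226,312)),(s,"r0o",S(503,330)),(s,"notch",S(353,437))]
for o in(ot,os_,ot+os_):
    p,r=fit(o,63,[576,-7,np.radians(250)]); print(p[:2].round(1),np.degrees(p[2]).round(2)); print(r.round(1).tolist())
for z in (32,36,40): print(z,[back(c,T(*q),z).round(1).tolist() for q in((213,273),(213,332),(240,274),(240,331))])
# tray edges at z~? left-side line & long sides
E
```

```text
[575.8  -6.7] 249.93
[[0.1, 0.1], [0.2, -0.6], [-0.2, -0.0], [-0.3, 0.3], [-0.4, -0.0], [-0.1, 0.4], [0.0, 0.2], [0.7, -0.4]]
[577.2  -3.8] 250.23
[[-0.0, -0.5], [0.1, -3.4], [0.2, 1.3], [-0.6, 1.5], [0.3, -0.4]]
[576.2  -6.3] 250.06
[[-0.1, -0.2], [-0.0, -0.7], [-0.5, -0.2], [-0.6, -0.0], [-0.6, -0.3], [-0.2, 0.2], [-0.2, -0.0], [0.5, -0.7], [-0.2, 0.7], [-0.0, -2.3], [-0.2, 2.4], [-0.8, 2.8], [-0.1, 0.9]]
32 [[588.3, 86.9, 32.0], [562.1, 86.0, 32.0], [588.2, 74.9, 32.0], [562.8, 74.1, 32.0]]
36 [[587.8, 86.6, 36.0], [561.7, 85.8, 36.0], [587.7, 74.7, 36.0], [562.5, 73.9, 36.0]]
40 [[587.3, 86.3, 40.0], [561.4, 85.5, 40.0], [587.2, 74.5, 40.0], [562.2, 73.7, 40.0]]
```

```bash
cat > d.py <<'E'
import sys
from bench import *
from h import *
from scipy.spatial.transform import Rotation as Ro
def delta(x,y,z,yaw):
    s=get_state(); R=Ro.from_quat(s["orientation"]).as_matrix()
    d=R.T@(np.array([x,y,z])-s["position"])/1000
    y0=np.degrees(np.arctan2(R[1,0],R[0,0])); t=-((yaw-y0+180)%360-180)
    print("d",d.round(4).tolist(),"turn",round(t,1),"yaw",round(y0,1))
def push(phi,r=57,off=14,z=62,c=(576,-6.5)):
    a=np.radians(phi); x=c[0]+r*np.cos(a)-off*np.sin(a); y=c[1]+r*np.sin(a)+off*np.cos(a)
    print(phi,"tgt",round(x,1),round(y,1),end=" "); delta(x,y,z,phi-90)
if __name__=="__main__":
    s=get_state(); print(s["time_s"],s["position"].round(1),s["force"].round(1),s["joint_positions"].round(2),s["finger_gap"])
    exec(sys.argv[1])
E
python3 d.py 'delta(639,-28,180,220)'
```

```text
0.3 [114.3 486.5 203.2] [ 0.2 -0.8  0.3] [ 1.34  0.24  0.    1.34 -0.    1.57] 85.37900811054665
d [-0.6285, -0.3808, 0.0235] turn -53.2 yaw 166.8
```

Request:
drive_tool --rows '[{"delta_pos": [-0.034, -0.021, 0], "turn": -7, "jaw": -1}, {"delta_pos": [-0.068, -0.042, 0], "turn": -14, "jaw": -1}, {"delta_pos": [-0.102, -0.063, 0], "turn": -21, "jaw": -1}, {"delta_pos": [-0.136, -0.084, 0], "turn": -28, "jaw": -1}, {"delta_pos": [-0.17, -0.105, 0], "turn": -35, "jaw": -1}]'

```text
time_s: 0.72
position: [244.7, 356.5, 203.3]
orientation: [-0.161, 0.987, -0.0, -0.0]
force: [0.4, 0.9, 0.1]
finger_gap: 25.4
```

```bash
python3 d.py 'delta(639,-28,180,220)'
```

```text
0.7167 [244.7 356.5 203.3] [0.4 0.9 0.1] [ 0.97  0.11 -0.16  1.31 -0.    0.65] 25.426234725116316
d [-0.2513, -0.4901, 0.0236] turn -21.4 yaw -161.4
```

Request:
drive_tool --rows '[{"delta_pos": [-0.018, -0.035, 0], "turn": -5, "jaw": -1}, {"delta_pos": [-0.036, -0.07, 0], "turn": -10, "jaw": -1}, {"delta_pos": [-0.054, -0.105, 0], "turn": -15, "jaw": -1}, {"delta_pos": [-0.072, -0.14, 0], "turn": -20, "jaw": -1}, {"delta_pos": [-0.09, -0.175, 0], "turn": -21, "jaw": -1}]'

```text
time_s: 1.13
position: [386.8, 217.7, 203.6]
orientation: [-0.34, 0.94, -0.0, 0.0]
force: [-0.0, 1.1, 0.7]
finger_gap: -0.4
```

```bash
python3 d.py 'delta(639,-28,150,220)'
```

```text
1.1333 [386.8 217.7 203.6] [-0.   1.1  0.7] [ 0.51  0.13 -0.13  1.31 -0.   -0.18] -0.3584408911501257
d [-0.0367, -0.3501, 0.0538] turn -0.2 yaw -140.2
```

Request:
drive_tool --rows '[{"delta_pos": [-0.004, -0.04, 0], "turn": 0, "jaw": -1}, {"delta_pos": [-0.008, -0.08, 0], "turn": 0, "jaw": -1}, {"delta_pos": [-0.012, -0.12, 0.005], "turn": 0, "jaw": -1}, {"delta_pos": [-0.016, -0.16, 0.01], "turn": 0, "jaw": -1}, {"delta_pos": [-0.02, -0.2, 0.015], "turn": 0, "jaw": -1}]'

```text
time_s: 1.55
position: [531.3, 74.9, 188.7]
orientation: [-0.34, 0.94, -0.0, 0.001]
force: [-0.1, 0.5, -0.4]
finger_gap: -0.4
```

Request:
drive_tool --rows '[{"delta_pos": [-0.003, -0.035, 0], "turn": 0, "jaw": -1}, {"delta_pos": [-0.006, -0.07, 0.005], "turn": 0, "jaw": -1}, {"delta_pos": [-0.01, -0.11, 0.01], "turn": 0, "jaw": -1}, {"delta_pos": [-0.016, -0.145, 0.02], "turn": 0, "jaw": -1}, {"delta_pos": [-0.016, -0.15, 0.03], "turn": 0, "jaw": -1}]'

```text
time_s: 1.97
position: [643.3, -34.8, 157.0]
orientation: [-0.338, 0.941, -0.001, 0.001]
force: [-0.9, -0.0, 0.3]
finger_gap: 0.2
```

```bash
python3 d.py 'delta(639,-28,85,220)'
```

```text
1.9667 [643.3 -34.8 157. ] [-0.9 -0.   0.3] [-0.05  0.55  0.35  1.36 -0.   -0.74] 0.23212874035876885
d [-0.0009, 0.0082, 0.072] turn -0.5 yaw -140.5
```

Request:
drive_tool --rows '[{"delta_pos": [0, 0.008, 0.02], "turn": 0, "jaw": -1}, {"delta_pos": [0, 0.008, 0.04], "turn": 0, "jaw": -1}, {"delta_pos": [0, 0.008, 0.06], "turn": 0, "jaw": -1}, {"delta_pos": [0, 0.008, 0.07], "turn": 0, "jaw": -1}, {"delta_pos": [0, 0.008, 0.07], "turn": 0, "jaw": -1}]'

```text
time_s: 2.38
position: [635.8, -28.3, 83.6]
orientation: [-0.338, 0.941, -0.0, -0.002]
force: [0.2, -0.6, -0.5]
finger_gap: -0.3
```

```bash
python3 d.py 'delta(639,-28,62,220)
for n in("side","top"):
    c=read_camera(n);  im=c["pixels"][90:300,120:400,::-1]; cv2.imwrite("pics/%s1.png"%n,cv2.resize(im,None,fx=2.8,fy=2.8,interpolation=cv2.INTER_CUBIC))'
```

```text
2.3833 [635.8 -28.3  83.6] [ 0.2 -0.6 -0.5] [-0.04  0.58  0.2   1.2  -0.   -0.73] -0.27359108622700595
d [-0.0027, -0.0019, 0.0216] turn -0.5 yaw -140.5
```

View pics/side1.png

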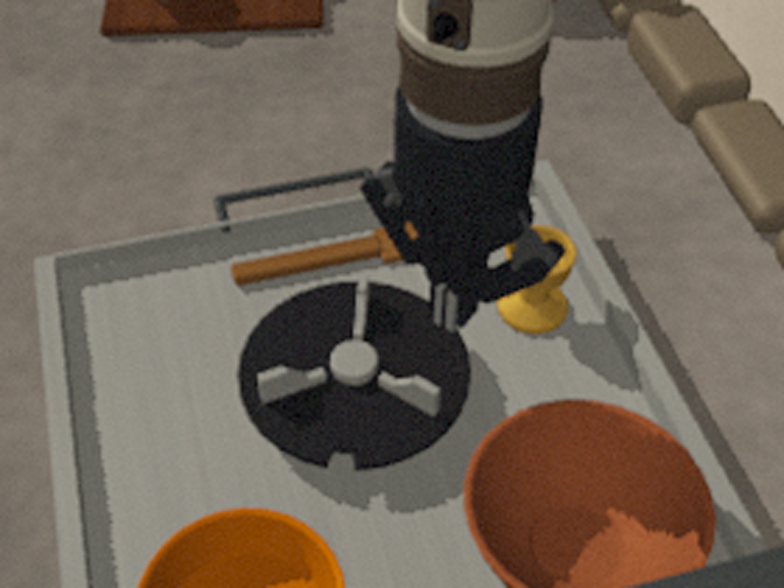

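View pics/top1.png

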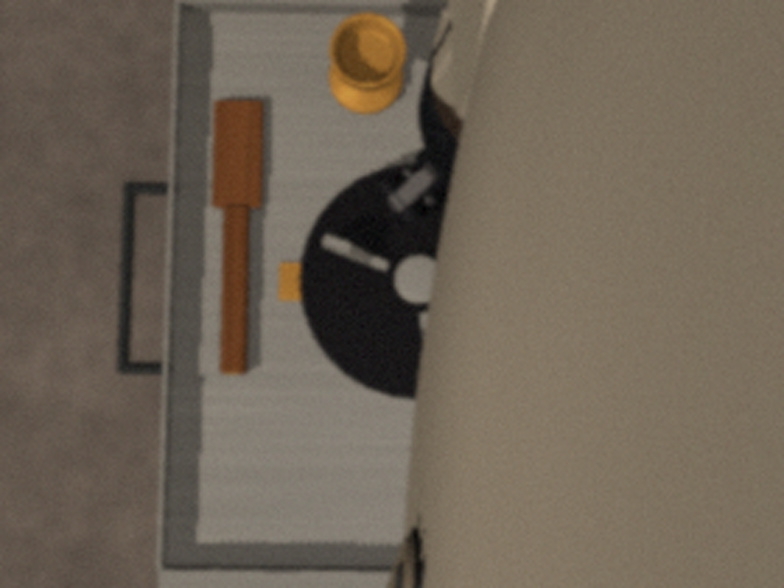

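```bash
python3 d.py 's=get_state();print((proj(read_camera("side"),s["position"])-[120,90])*2.8, (proj(read_camera("top"),s["position"])-[120,90])*2.8)'
```

```text
2.4833 [638.3 -28.4  87.3] [ 1.  -0.5  0.3] [-0.04  0.58  0.21  1.2  -0.   -0.73] 0.11193374334582042
[454.55647948 345.46138939] [457.91888788 177.58248076]
```

Request:
drive_tool --rows '[{"delta_pos": [-0.003, -0.002, 0.005], "turn": 0, "jaw": -1}, {"delta_pos": [-0.003, -0.002, 0.01], "turn": 0, "jaw": -1}, {"delta_pos": [-0.003, -0.002, 0.015], "turn": 0, "jaw": -1}, {"delta_pos": [-0.003, -0.002, 0.02], "turn": 0, "jaw": -1}, {"delta_pos": [-0.003, -0.002, 0.021], "turn": 0, "jaw": -1}]'

```text
time_s: 3.0
position: [642.3, -28.2, 66.3]
orientation: [-0.338, 0.941, -0.001, 0.002]
force: [-0.3, 1.0, 0.1]
finger_gap: 0.0
```

```bash
python3 d.py '
for o in (30,24,18): push(310,off=o)
push(305);push(300)'
```

```text
3.0 [642.3 -28.2  66.3] [-0.3  1.   0.1] [-0.04  0.6   0.19  1.16 -0.   -0.73] 0.04327648182884554
310 tgt 635.6 -30.9 d [0.0069, 0.0022, 0.0043] turn -0.5 yaw -140.5
310 tgt 631.0 -34.7 d [0.0129, 0.0021, 0.0043] turn -0.5 yaw -140.5
310 tgt 626.4 -38.6 d [0.0189, 0.0021, 0.0042] turn -0.5 yaw -140.5
305 tgt 620.2 -45.2 d [0.0279, 0.001, 0.0042] turn 4.5 yaw -140.5
300 tgt 616.6 -48.9 d [0.033, 0.0004, 0.0042] turn 9.5 yaw -140.5
```

```bash
python3 d.py '
s=get_state()
c=read_camera("side");  im=c["pixels"][150:270,190:350,::-1]; im=np.clip(im.astype(float)*2.2,0,255).astype(np.uint8)
im=cv2.resize(im,None,fx=4.8,fy=4.8,interpolation=cv2.INTER_CUBIC)
u=(proj(c,s["position"])-[190,150])*4.8; print(u); cv2.circle(im,tuple(u.astype(int).tolist()),4,(0,0,255),1)
cv2.imwrite("pics/side2.png",im)'
```

```text
3.0 [642.3 -28.2  66.3] [-0.3  1.   0.1] [-0.04  0.6   0.19  1.16 -0.   -0.73] 0.04327648182884554
[450.36448468 335.84695918]
```

View pics/side2.png

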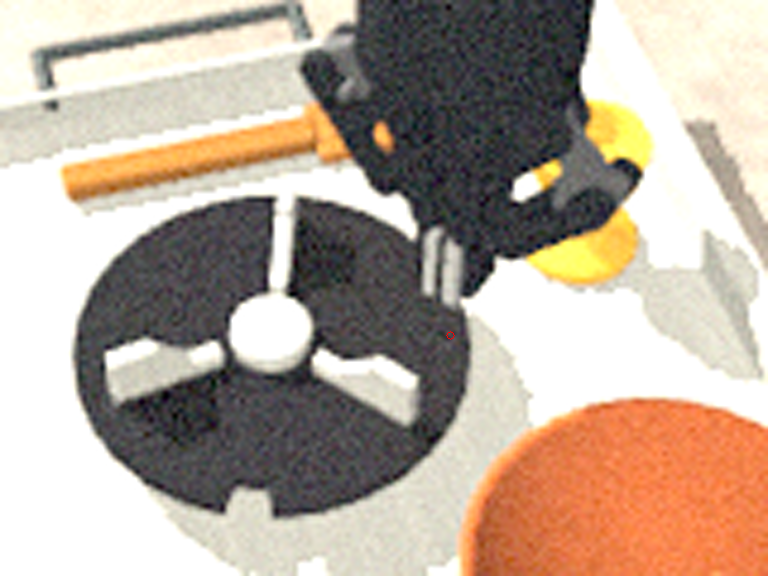

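```bash
cat > ov.py <<'E'
from bench import *
from h import *
import sys
def overlay(name,fn,x,y,adeg,zb,box=(190,150,350,270),k=4.8,gain=2.2,extra=()):
    c=read_camera(name); x0,y0,x1,y1=box
    im=np.clip(c["pixels"][y0:y1,x0:x1,::-1].astype(float)*gain,0,255).astype(np.uint8)
    im=cv2.resize(im,None,fx=k,fy=k,interpolation=cv2.INTER_CUBIC)
    P=lambda p:tuple(((proj(c,p)-[x0,y0]+.5)*k).astype(int).tolist())
    def poly(pts,col,cl=False): cv2.polylines(im,[np.array([P(p) for p in pts])],cl,col,1)
    th=np.linspace(0,2*np.pi,60)
    for r,h,col in((78,-10,(0,255,0)),(16,0,(255,255,0))): poly([(x+r*np.cos(t),y+r*np.sin(t),zb+h) for t in th],col)
    for i,o in enumerate((60,180,-60)):
        A=np.radians(adeg+o); e=np.array([np.cos(A),np.sin(A),0]);o_=np.array([x,y,0])
        poly([o_+e*22+[0,0,zb-10],o_+e*22+[0,0,zb-2],o_+e*48+[0,0,zb+14],o_+e*66+[0,0,zb+14],o_+e*66+[0,0,zb-10]],[(0,0,255),(0,128,255),(255,0,255)][i])
    A=np.radians(adeg);e=np.array([np.cos(A),np.sin(A),0]);poly([o_+e*66+[0,0,zb-10],o_+e*78+[0,0,zb-10]],(0,255,0))
    for p in extra: cv2.circle(im,P(p),4,(0,0,255),1)
    cv2.imwrite(fn,im)
E
python3 -c '
from ov import *
s=get_state()
overlay("side","pics/side3.png",576,-6.5,250,63,extra=[s["position"]])
overlay("top","pics/top3.png",576,-6.5,250,63,box=(170,100,330,250),k=4,extra=[s["position"]])
R=cv2.Rodrigues(np.array(read_camera("side")["rvec"]))[0];print(-R.T@read_camera("side")["tvec"],R.T[:,2])
'
```

```text
[ 482.904225   -440.59142787  632.91938629] [ 0.1604166   0.6429165  -0.74894918]
```

View pics/side3.png

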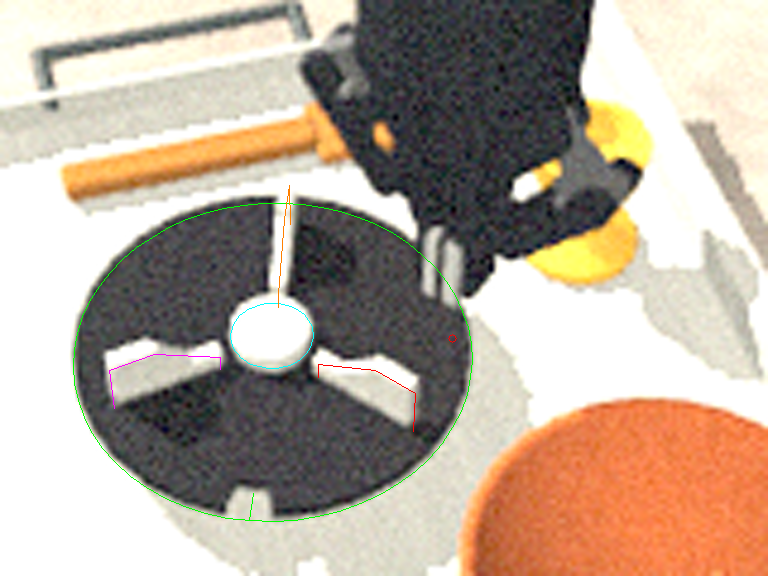

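View pics/top3.png

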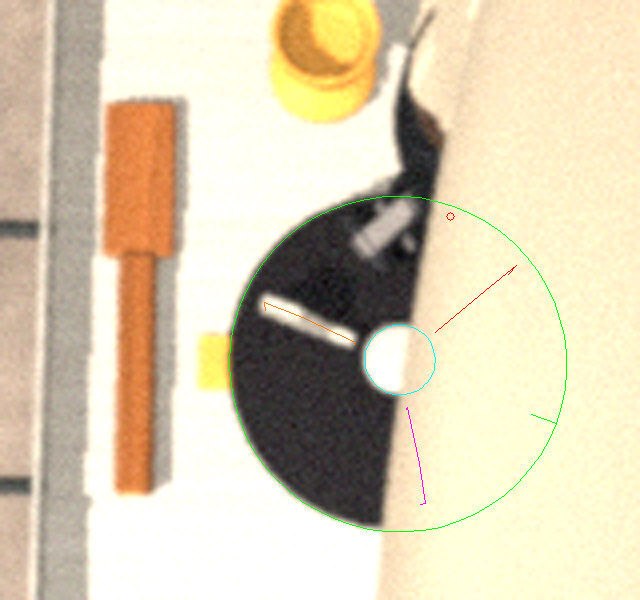

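Request:
drive_tool --rows '[{"delta_pos": [0.002, 0.001, 0.003], "turn": 0, "jaw": -1}, {"delta_pos": [0.004, 0.002, 0.006], "turn": 0, "jaw": -1}, {"delta_pos": [0.004, 0.002, 0.006], "turn": 0, "jaw": -1}, {"delta_pos": [0.004, 0.002, 0.006], "turn": 0, "jaw": -1}, {"delta_pos": [0.004, 0.002, 0.006], "turn": 0, "jaw": -1}]'

```text
time_s: 3.67
position: [639.1, -29.3, 61.9]
orientation: [-0.338, 0.941, -0.002, 0.003]
force: [0.3, 0.0, -0.3]
finger_gap: 0.3
```

```bash
python3 -c '
from ov import *
s=get_state();print(s["position"],s["force"])
overlay("side","pics/side4.png",576,-6.5,250,63,box=(240,160,320,220),k=9.5,gain=3,extra=[s["position"]])
'
```

```text
[639.0538296  -29.27362058  61.90350856] [ 0.29605297  0.04858496 -0.30144191]
```

View pics/side4.png

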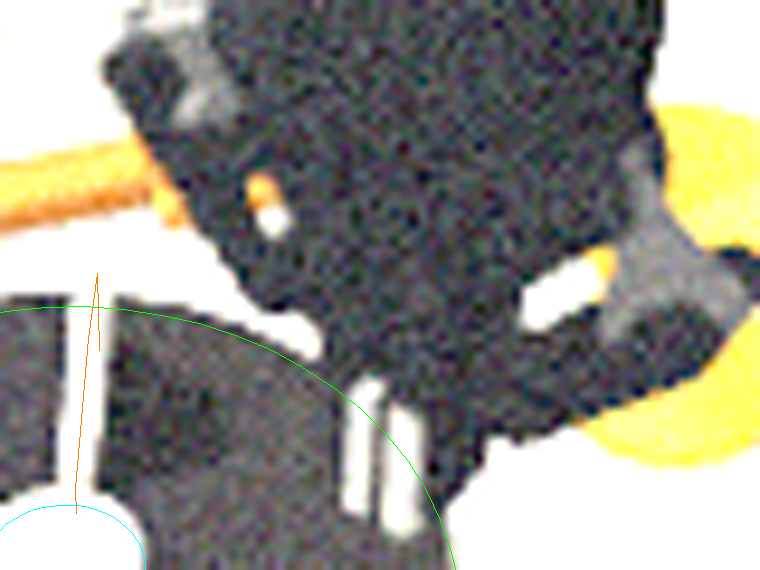

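```bash
python3 -c '
from ov import *
s=get_state(); c=read_camera("side"); a=cv2.imread("pics/side0.png").astype(float); b=c["pixels"][:,:,::-1].astype(float)
n=sum(read_camera("side")["pixels"][:,:,::-1].astype(float) for _ in range(4))/4
d=cv2.GaussianBlur(np.abs(a-n).sum(2),(0,0),.7)
u=proj(c,s["position"]);print(u)
im=np.clip(d[160:240,240:320]*8,0,255).astype(np.uint8); im=cv2.resize(im,None,fx=7,fy=7,interpolation=cv2.INTER_NEAREST)
im=cv2.cvtColor(im,cv2.COLOR_GRAY2BGR)
cv2.circle(im,tuple(((u-[240,160]+.5)*7).astype(int).tolist()),4,(0,0,255),1)
cv2.imwrite("pics/diff.png",im)
'
```

```text
[282.26954033 222.1806726 ]
```

View pics/diff.png

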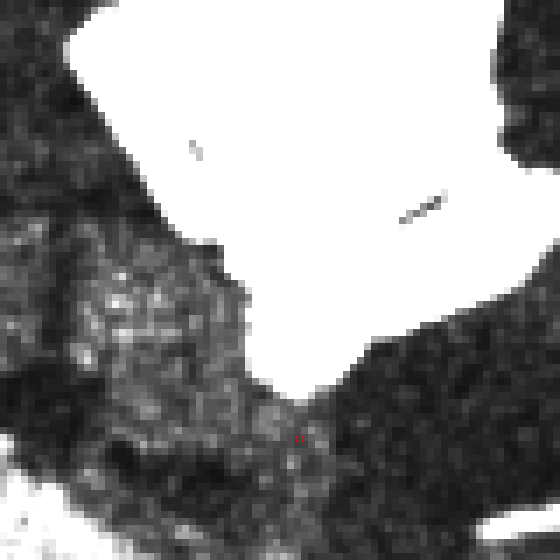

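```bash
python3 -c '
from ov import *
s=get_state(); c=read_camera("side"); p=s["position"]
R=cv2.Rodrigues(np.array(c["rvec"]))[0]
yaw=np.radians(219.5); ex=np.array([np.cos(yaw),np.sin(yaw),0]); ey=np.array([np.sin(yaw),-np.cos(yaw),0])
for dz in (0,5,10,15): print(dz,[proj(c,p+a*ex+b*ey+[0,0,dz]).round(1).tolist() for a,b in((0,0),(11,0),(11,14),(11,-14),(-11,14),(-11,-14))])
print(s["joint_positions"])
'
```

```text
0 [[282.3, 222.2], [279.0, 226.0], [272.7, 222.5], [285.4, 229.6], [279.2, 214.9], [291.9, 221.8]]
5 [[282.4, 220.5], [279.1, 224.4], [272.8, 220.8], [285.5, 228.0], [279.4, 213.3], [292.0, 220.2]]
10 [[282.5, 218.8], [279.2, 222.7], [272.8, 219.2], [285.7, 226.3], [279.5, 211.6], [292.2, 218.5]]
15 [[282.7, 217.2], [279.3, 221.0], [272.9, 217.5], [285.8, 224.7], [279.6, 209.9], [292.4, 216.8]]
[-0.04490681  0.59649211  0.17136119  1.13891085 -0.00147637 -0.73380231]
```

```bash
python3 d.py '
for o in (24,18,14,10): push(310,off=o,z=60)
push(305);push(300);print(get_state()["wrist_torque"])'
```

```text
4.0167 [639.2 -29.2  61.9] [0.8 0.5 0.7] [-0.04  0.6   0.17  1.14 -0.   -0.73] -0.11108371921299673
310 tgt 631.0 -34.7 d [0.0098, 0.0009, 0.0019] turn -0.5 yaw -140.5
310 tgt 626.4 -38.6 d [0.0158, 0.0009, 0.0019] turn -0.5 yaw -140.5
310 tgt 623.4 -41.2 d [0.0198, 0.0008, 0.0018] turn -0.5 yaw -140.5
310 tgt 620.3 -43.7 d [0.0238, 0.0008, 0.0018] turn -0.5 yaw -140.5
305 tgt 620.2 -45.2 d [0.0248, -0.0002, -0.0002] turn 4.5 yaw -140.5
300 tgt 616.6 -48.9 d [0.0299, -0.0008, -0.0002] turn 9.5 yaw -140.5
[0.01383339 0.00858767 0.00154811]
```

Request:
drive_tool --rows '[{"delta_pos": [0.005, 0.001, 0.001], "turn": 0, "jaw": -1}, {"delta_pos": [0.01, 0.001, 0.002], "turn": 0, "jaw": -1}, {"delta_pos": [0.015, 0.001, 0.002], "turn": 0, "jaw": -1}, {"delta_pos": [0.018, 0.001, 0.002], "turn": 0, "jaw": -1}, {"delta_pos": [0.02, 0.001, 0.002], "turn": 0, "jaw": -1}]'

```text
time_s: 4.43
position: [622.5, -41.7, 59.9]
orientation: [-0.337, 0.941, -0.002, 0.003]
force: [-0.3, 0.4, 1.0]
finger_gap: -0.2
```

```bash
python3 -c '
from ov import *
s=get_state();print(s["position"],s["force"],s["wrist_torque"])
overlay("side","pics/side5.png",576,-6.5,250,63,box=(190,150,350,270),k=4.8,gain=3,extra=[s["position"]])
'
```

```text
[622.48687317 -41.71367322  59.90720654] [-0.2900222   0.43360732  0.98764774] [0.05606726 0.01058624 0.03627915]
```

View pics/side5.png

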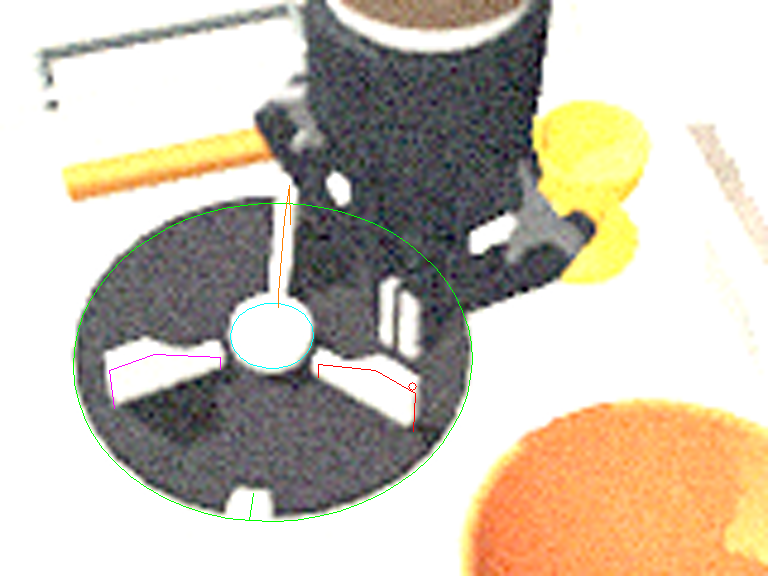

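Request:
drive_tool --rows '[{"delta_pos": [0.002, 0, 0], "turn": 0, "jaw": -1}, {"delta_pos": [0.004, 0, 0], "turn": 0, "jaw": -1}, {"delta_pos": [0.006, 0, 0], "turn": 0, "jaw": -1}, {"delta_pos": [0.008, 0, 0], "turn": 0, "jaw": -1}, {"delta_pos": [0.01, 0, 0], "turn": 0, "jaw": -1}]'

```text
time_s: 4.9
position: [614.6, -48.3, 59.9]
orientation: [-0.337, 0.941, -0.002, 0.003]
force: [1.3, 0.3, -0.6]
finger_gap: -0.1
```

```bash
python3 -c '
from ov import *
s=get_state();print(s["position"],s["force"],s["wrist_torque"])
overlay("side","pics/side6.png",576,-6.5,250,63,box=(190,150,350,270),k=4.8,gain=3,extra=[s["position"]])
'
```

```text
[614.62604228 -48.27823255  59.91401948] [ 1.34777093  0.28709292 -0.57422534] [ 0.02962238 -0.04792924  0.01405723]
```

View pics/side6.png

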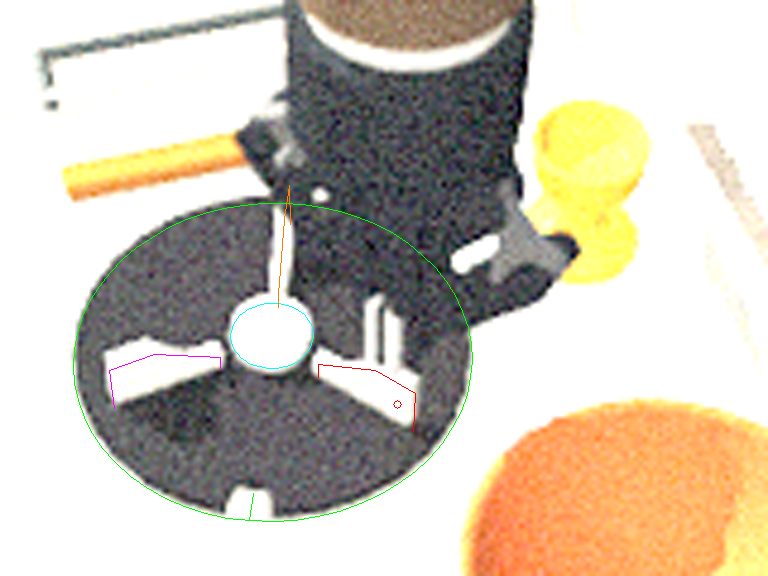

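Request:
drive_tool --rows '[{"delta_pos": [0.002, 0, 0], "turn": 0, "jaw": -1}, {"delta_pos": [0.004, 0, 0], "turn": 0, "jaw": -1}, {"delta_pos": [0.006, 0, 0], "turn": 0, "jaw": -1}, {"delta_pos": [0.008, 0, 0], "turn": 0, "jaw": -1}, {"delta_pos": [0.01, 0, 0], "turn": 0, "jaw": -1}]'

```text
time_s: 5.37
position: [606.3, -55.0, 59.9]
orientation: [-0.337, 0.941, -0.002, 0.002]
force: [0.1, 0.5, 0.2]
finger_gap: -0.4
```

```bash
python3 -c '
from ov import *
s=get_state();print(s["position"],s["force"],s["wrist_torque"])
overlay("side","pics/side7.png",576,-6.5,250,63,box=(190,150,350,270),k=4.8,gain=2,extra=[s["position"]])
c=read_camera("top");R=cv2.Rodrigues(np.array(c["rvec"]))[0];print(-R.T@c["tvec"])
'
```

```text
[606.34576035 -55.02476413  59.85098631] [0.06005566 0.50202164 0.19182575] [-0.02502678  0.00975944 -0.02010359]
[504.51812873  39.90311722 721.89986881]
```

View pics/side7.png

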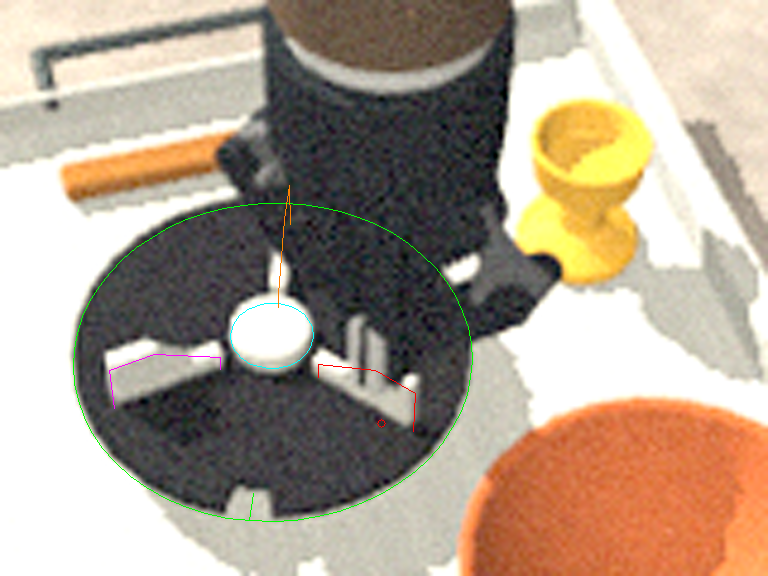

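```bash
python3 - <<'E'
from bench import *
from m import *
c=read_camera("top"); s=read_camera("side")
T=lambda u,v:(170+u/4.3-.5,120+v/4.3-.5)
S=lambda u,v:(160+u/4.3-.5,150+v/4.2-.5)
ot=[(c,"boss",T(428,299)),(c,"r1o",T(282,240)),(c,"r1i",T(381,281)),(c,"r0o",T(555,197)),(c,"r0i",T(470,268)),(c,"r2o",T(456,452)),(c,"r2i",T(436,350)),(c,"notch",T(580,365))]
os_=[(s,"boss",S(372,288)),(s,"r1o",S(386,170)),(s,"r2o",S(226,312)),(s,"r0o",S(503,330)),(s,"notch",S(353,437))]
for z in (30,40,50,55,60,65,70):
    o=ot+os_;p,r=fit(o,z,[576,-7,np.radians(250)]); print(z,p[:2].round(1),np.degrees(p[2]).round(2),(r**2).sum()); 
from scipy.optimize import least_squares
f=lambda q:np.concatenate([proj(c,q)-T(428,299),proj(s,q)-S(372,288)])
print(least_squares(f,[576,-7,63]).x, f(least_squares(f,[576,-7,63]).x))
E
```

```text
30 [579.  -6.] 249.61 733.488493178972
40 [578.2  -5.7] 249.83 394.11612213672385
50 [577.4  -5.3] 249.98 158.83920191443437
55 [577.1  -5.2] 250.01 83.9001930839704
60 [576.7  -5.2] 250.0 37.6088967469705
65 [576.3  -5.3] 250.03 18.929461801974185
70 [575.9  -5.6] 250.14 27.55784061207728
[576.25194059  -5.34250426  65.4516855 ] [-0.01286419  0.139165    0.13967646 -0.03117256]
```

Request:
drive_tool --rows '[{"delta_pos": [-0.01, 0, 0], "turn": 0, "jaw": -1}, {"delta_pos": [-0.02, 0, 0], "turn": 0, "jaw": -1}, {"delta_pos": [-0.03, 0, 0], "turn": 0, "jaw": -1}, {"delta_pos": [-0.034, 0, 0], "turn": 0, "jaw": -1}, {"delta_pos": [-0.034, 0, 0.002], "turn": 0, "jaw": -1}]'

```text
time_s: 5.98
position: [634.5, -32.0, 58.2]
orientation: [-0.338, 0.941, -0.002, 0.003]
force: [0.4, 0.2, 0.3]
finger_gap: -0.0
```

Request:
drive_tool --rows '[{"delta_pos": [0, 0, 0.002], "turn": 0, "jaw": -1}, {"delta_pos": [0, 0, 0.004], "turn": 0, "jaw": -1}, {"delta_pos": [0, 0, 0.006], "turn": 0, "jaw": -1}, {"delta_pos": [0, 0, 0.008], "turn": 0, "jaw": -1}, {"delta_pos": [0, 0, 0.01], "turn": 0, "jaw": -1}]'

```text
time_s: 6.4
position: [634.3, -32.3, 48.0]
orientation: [-0.338, 0.941, -0.002, 0.003]
force: [0.7, 0.1, -0.1]
finger_gap: 0.0
```

```bash
python3 -c '
from ov import *
s=get_state();print(s["position"],s["force"],s["wrist_torque"],s["joint_positions"])
overlay("side","pics/side8.png",576,-5.5,250,64,box=(190,150,350,270),k=4.8,gain=2,extra=[s["position"]])
'
```

```text
[634.2919626  -32.30170737  47.97295607] [ 0.74785704  0.09566358 -0.11630351] [-0.01029991 -0.00904126 -0.00697515] [-0.05002019  0.59885482  0.13630369  1.1008477  -0.00165147 -0.73928711]
```

View pics/side8.png

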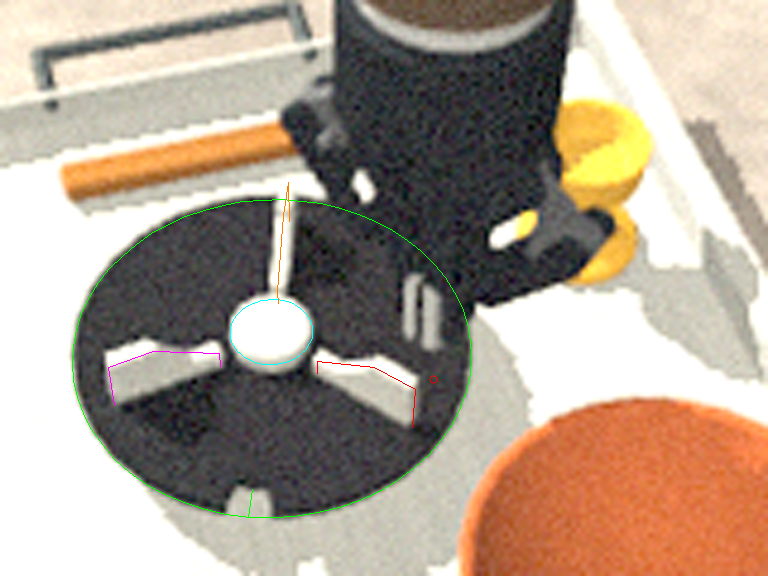

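Request:
drive_tool --rows '[{"delta_pos": [0, 0, 0.002], "turn": 0, "jaw": -1}, {"delta_pos": [0, 0, 0.004], "turn": 0, "jaw": -1}, {"delta_pos": [0, 0, 0.006], "turn": 0, "jaw": -1}, {"delta_pos": [0, 0, 0.008], "turn": 0, "jaw": -1}, {"delta_pos": [0, 0, 0.009], "turn": 0, "jaw": -1}]'

```text
time_s: 6.87
position: [633.9, -32.3, 38.1]
orientation: [-0.338, 0.941, -0.002, 0.003]
force: [0.4, -0.2, 0.6]
finger_gap: 0.1
```

```bash
python3 -c '
from ov import *
s=get_state();print(s["position"],s["force"],s["wrist_torque"],s["joint_positions"])
overlay("side","pics/side9.png",576,-5.5,250,64,box=(190,150,350,270),k=4.8,gain=2,extra=[s["position"]])
'
```

```text
[633.91022818 -32.31830932  38.10867473] [ 0.44513685 -0.17081628  0.5935398 ] [0.00641226 0.05271528 0.00214034] [-0.0500992   0.60788495  0.1245046   1.08113465 -0.00160775 -0.73931063]
```

View pics/side9.png

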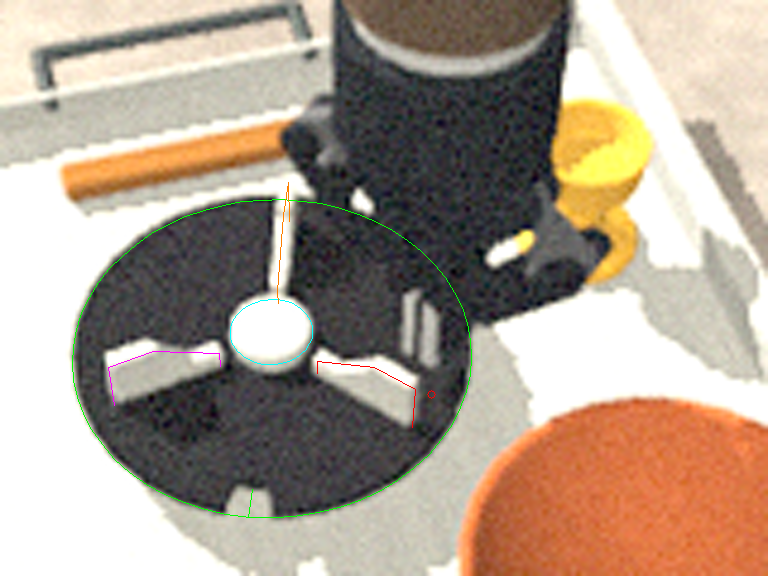

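Request:
drive_tool --rows '[{"delta_pos": [0.003, 0, 0.001], "turn": 0, "jaw": -1}, {"delta_pos": [0.006, 0, 0.002], "turn": 0, "jaw": -1}, {"delta_pos": [0.009, 0, 0.003], "turn": 0, "jaw": -1}, {"delta_pos": [0.012, 0, 0.004], "turn": 0, "jaw": -1}, {"delta_pos": [0.014, 0, 0.004], "turn": 0, "jaw": -1}]'

```text
time_s: 7.33
position: [623.0, -41.3, 33.9]
orientation: [-0.338, 0.941, -0.002, 0.003]
force: [1.3, 1.4, -1.9]
finger_gap: 0.0
```

Request:
drive_tool --rows '[{"delta_pos": [0.002, 0, 0], "turn": 0, "jaw": -1}, {"delta_pos": [0.004, 0, 0], "turn": 0, "jaw": -1}, {"delta_pos": [0.006, 0, 0], "turn": 0, "jaw": -1}, {"delta_pos": [0.008, 0, 0], "turn": 0, "jaw": -1}, {"delta_pos": [0.01, 0, 0], "turn": 0, "jaw": -1}]'

```text
time_s: 7.75
position: [615.1, -47.4, 33.9]
orientation: [-0.338, 0.941, -0.001, 0.003]
force: [0.8, 2.4, -0.3]
finger_gap: 0.1
```

```bash
python3 -c '
from ov import *
s=get_state();print(s["position"],s["force"],s["wrist_torque"])
overlay("side","pics/side10.png",576,-5.5,250,64,box=(190,150,350,270),k=4.8,gain=2,extra=[s["position"]])
'
```

```text
[615.12861755 -47.44933903  33.92919538] [ 0.7694677   2.36016812 -0.29637139] [ 0.42161419 -0.14424473 -0.09838119]
```

View pics/side10.png

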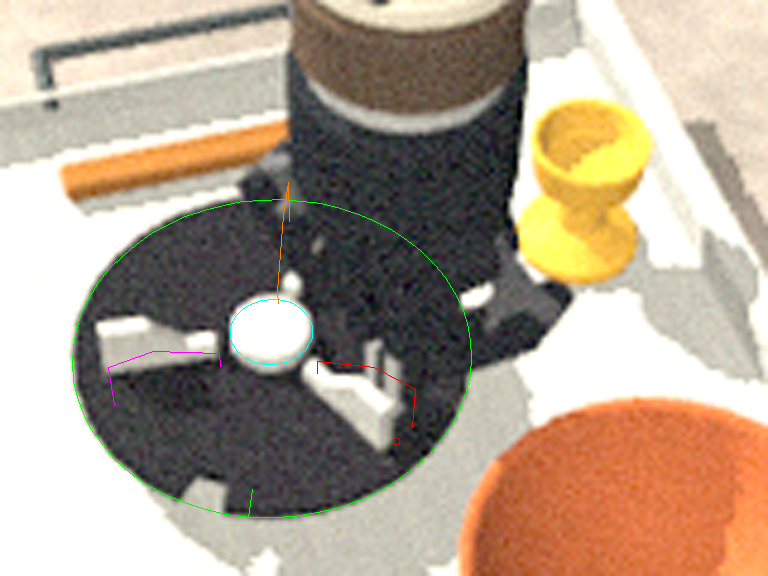

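```bash
python3 d.py '
for p in (296,292,288,284,280): push(p,z=34,c=(576,-5.5))'
```

```text
7.8 [614.8 -47.8  33.9] [ 1.6  1.6 -0.6] [-0.08  0.58  0.06  1.05 -0.   -0.77] -0.009715079152720942
296 tgt 613.6 -50.6 d [0.0027, -0.0014, -0.0001] turn 13.5 yaw -140.5
292 tgt 610.3 -53.1 d [0.0068, -0.0012, -0.0001] turn 17.5 yaw -140.5
288 tgt 606.9 -55.4 d [0.0109, -0.0008, -0.0001] turn 21.5 yaw -140.5
284 tgt 603.4 -57.4 d [0.0149, -0.0002, -0.0001] turn 25.5 yaw -140.5
280 tgt 599.7 -59.2 d [0.0189, 0.0008, -0.0002] turn 29.5 yaw -140.5
```

Request:
drive_tool --rows '[{"delta_pos": [0.002, -0.001, 0], "turn": 6, "jaw": -1}, {"delta_pos": [0.006, -0.001, 0], "turn": 12, "jaw": -1}, {"delta_pos": [0.01, -0.001, 0], "turn": 18, "jaw": -1}, {"delta_pos": [0.014, 0, 0], "turn": 24, "jaw": -1}, {"delta_pos": [0.018, 0.001, 0], "turn": 28, "jaw": -1}]'

```text
time_s: 8.22
position: [600.7, -59.2, 34.1]
orientation: [-0.098, 0.995, -0.002, 0.004]
force: [1.1, -0.4, -1.2]
finger_gap: -0.1
```

```bash
python3 d.py '
for p in (277,272,268,264,259): push(p,z=34,c=(576,-5.5))'
```

```text
8.2167 [600.7 -59.2  34.1] [ 1.1 -0.4 -1.2] [-0.1   0.55  0.02  1.03 -0.   -0.29] -0.06285210995475494
277 tgt 596.8 -60.4 d [0.004, -0.0004, 0.0001] turn 4.2 yaw -168.8
272 tgt 592.0 -62.0 d [0.0091, -0.001, 0.0] turn 9.2 yaw -168.8
268 tgt 588.0 -63.0 d [0.0132, -0.0012, -0.0] turn 13.2 yaw -168.8
264 tgt 584.0 -63.7 d [0.0173, -0.0011, -0.0] turn 17.2 yaw -168.8
259 tgt 578.9 -64.1 d [0.0224, -0.0005, -0.0001] turn 22.2 yaw -168.8
```

Request:
drive_tool --rows '[{"delta_pos": [0.004, -0.0005, 0], "turn": 4, "jaw": -1}, {"delta_pos": [0.009, -0.001, 0], "turn": 9, "jaw": -1}, {"delta_pos": [0.013, -0.001, 0], "turn": 13, "jaw": -1}, {"delta_pos": [0.0175, -0.001, 0], "turn": 17, "jaw": -1}, {"delta_pos": [0.0225, -0.0005, 0], "turn": 22, "jaw": -1}]'

```text
time_s: 8.63
position: [579.3, -64.5, 34.2]
orientation: [0.096, 0.995, -0.001, 0.005]
force: [1.6, 1.3, -0.6]
finger_gap: -0.2
```

```bash
python3 -c '
from ov import *
s=get_state();print(s["position"],s["force"],s["wrist_torque"])
overlay("side","pics/side11.png",576,-5.5,199,64,box=(190,150,350,270),k=4.8,gain=2,extra=[s["position"]])
';python3 d.py '
for p in (256,251,246,241,236): push(p,z=34,c=(576,-5.5))'
```

```text
[579.27200597 -64.53868894  34.23113042] [ 1.56769969  1.26042465 -0.56601394] [ 0.19190406 -0.41107506  0.01324562]
8.6833 [577.9 -64.6  34.1] [-0.2  1.1  0.2] [-0.11  0.52 -0.05  1.   -0.    0.09] 0.03786606828603461
256 tgt 575.8 -64.2 d [0.0021, -0.0, 0.0001] turn 2.8 yaw 168.8
251 tgt 570.7 -64.0 d [0.0072, -0.0008, 0.0001] turn 7.8 yaw 168.8
246 tgt 565.6 -63.3 d [0.0123, -0.0011, 0.0] turn 12.8 yaw 168.8
241 tgt 560.6 -62.1 d [0.0174, -0.001, -0.0] turn 17.8 yaw 168.8
236 tgt 555.7 -60.6 d [0.0225, -0.0004, -0.0] turn 22.8 yaw 168.8
```

View pics/side11.png

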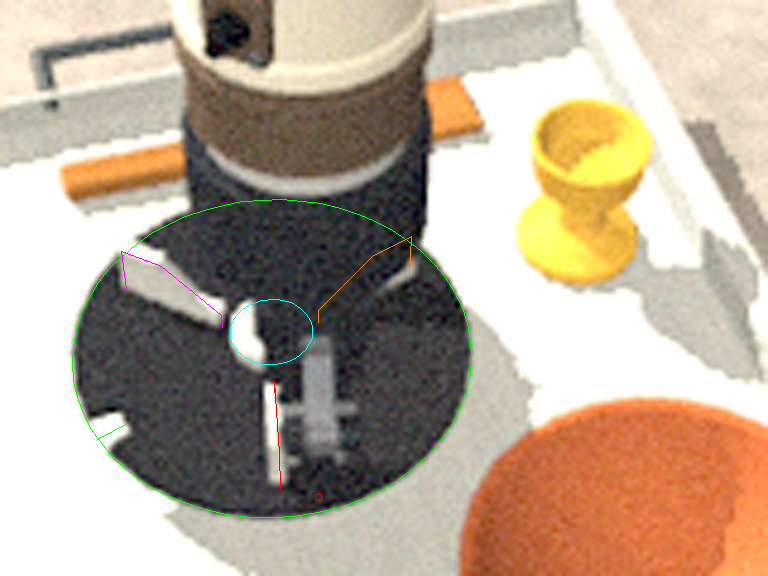

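Request:
drive_tool --rows '[{"delta_pos": [0.002, 0, 0], "turn": 3, "jaw": -1}, {"delta_pos": [0.007, -0.001, 0], "turn": 8, "jaw": -1}, {"delta_pos": [0.0125, -0.001, 0], "turn": 13, "jaw": -1}, {"delta_pos": [0.0175, -0.001, 0], "turn": 18, "jaw": -1}, {"delta_pos": [0.0225, -0.0005, 0], "turn": 23, "jaw": -1}]'

```text
time_s: 9.1
position: [556.2, -61.3, 34.3]
orientation: [0.296, 0.955, -0.001, 0.005]
force: [1.5, 0.6, 0.0]
finger_gap: -0.1
```

```bash
python3 d.py '
for p in (232,228,223,218,213): push(p,z=34,c=(576,-5.5))'
```

```text
9.1 [556.2 -61.3  34.3] [1.5 0.6 0. ] [-0.11  0.48 -0.11  0.97 -0.    0.49] -0.11182722460687002
232 tgt 551.9 -59.0 d [0.0048, -0.0005, 0.0003] turn 3.6 yaw 145.6
228 tgt 548.3 -57.2 d [0.0089, -0.0011, 0.0003] turn 7.6 yaw 145.6
223 tgt 543.9 -54.6 d [0.014, -0.0015, 0.0002] turn 12.6 yaw 145.6
218 tgt 539.7 -51.6 d [0.0191, -0.0013, 0.0002] turn 17.6 yaw 145.6
213 tgt 535.8 -48.3 d [0.0242, -0.0008, 0.0001] turn 22.6 yaw 145.6
```

Request:
drive_tool --rows '[{"delta_pos": [0.005, -0.0005, 0], "turn": 4, "jaw": -1}, {"delta_pos": [0.009, -0.001, 0], "turn": 8, "jaw": -1}, {"delta_pos": [0.014, -0.0015, 0], "turn": 13, "jaw": -1}, {"delta_pos": [0.019, -0.0015, 0], "turn": 18, "jaw": -1}, {"delta_pos": [0.024, -0.001, 0], "turn": 22.5, "jaw": -1}]'

```text
time_s: 9.52
position: [536.4, -49.3, 34.6]
orientation: [0.478, 0.879, -0.0, 0.006]
force: [1.6, 0.9, 0.2]
finger_gap: 0.3
```

```bash
python3 d.py '
for p in (209,204,199,194,190): push(p,z=34,c=(576,-5.5))'
```

```text
9.5167 [536.4 -49.3  34.6] [1.6 0.9 0.2] [-0.09  0.44 -0.18  0.94 -0.01  0.91] 0.31940878670544315
209 tgt 532.9 -45.4 d [0.0052, -0.0008, 0.0005] turn 3.9 yaw 122.9
204 tgt 529.6 -41.5 d [0.0103, -0.0014, 0.0005] turn 8.9 yaw 122.9
199 tgt 526.7 -37.3 d [0.0154, -0.0017, 0.0004] turn 13.9 yaw 122.9
194 tgt 524.1 -32.9 d [0.0205, -0.0014, 0.0004] turn 18.9 yaw 122.9
190 tgt 522.3 -29.2 d [0.0246, -0.0009, 0.0003] turn 22.9 yaw 122.9
```

Request:
drive_tool --rows '[{"delta_pos": [0.005, -0.001, 0], "turn": 4, "jaw": -1}, {"delta_pos": [0.0105, -0.0015, 0], "turn": 9, "jaw": -1}, {"delta_pos": [0.0155, -0.0015, 0], "turn": 14, "jaw": -1}, {"delta_pos": [0.0205, -0.0015, 0], "turn": 19, "jaw": -1}, {"delta_pos": [0.0245, -0.001, 0], "turn": 23, "jaw": -1}]'

```text
time_s: 9.93
position: [522.2, -30.1, 34.7]
orientation: [0.644, 0.765, 0.0, 0.006]
force: [0.3, -2.1, 0.6]
finger_gap: 0.4
```

```bash
python3 -c '
from ov import *
s=get_state();print(s["position"],s["force"],s["wrist_torque"])
overlay("side","pics/side12.png",576,-5.5,130,64,box=(190,150,350,270),k=4.8,gain=2,extra=[s["position"]])
overlay("top","pics/top12.png",576,-5.5,130,64,box=(170,100,330,250),k=4,gain=1.5,extra=[s["position"]])
';python3 d.py '
for p in (186,181,176,171,166,162): push(p,z=34,c=(576,-5.5))'
```

```text
[522.24670392 -30.08070381  34.6862954 ] [ 0.26902834 -2.07281287  0.63546226] [-0.29652457 -0.0117043  -0.0911885 ]
10.0333 [522.  -29.4  34.5] [-0.1 -0.7  0.1] [-0.05  0.41 -0.22  0.93 -0.01  1.34] -0.13611186222815425
186 tgt 520.8 -25.4 d [0.0042, -0.0005, 0.0005] turn 4.0 yaw 100.0
181 tgt 519.3 -20.5 d [0.0093, -0.0012, 0.0005] turn 9.0 yaw 100.0
176 tgt 518.2 -15.5 d [0.0144, -0.0014, 0.0004] turn 14.0 yaw 100.0
171 tgt 517.5 -10.4 d [0.0195, -0.0011, 0.0004] turn 19.0 yaw 100.0
166 tgt 517.3 -5.3 d [0.0246, -0.0004, 0.0003] turn 24.0 yaw 100.0
162 tgt 517.5 -1.2 d [0.0286, 0.0004, 0.0003] turn 28.0 yaw 100.0
```

View pics/side12.png

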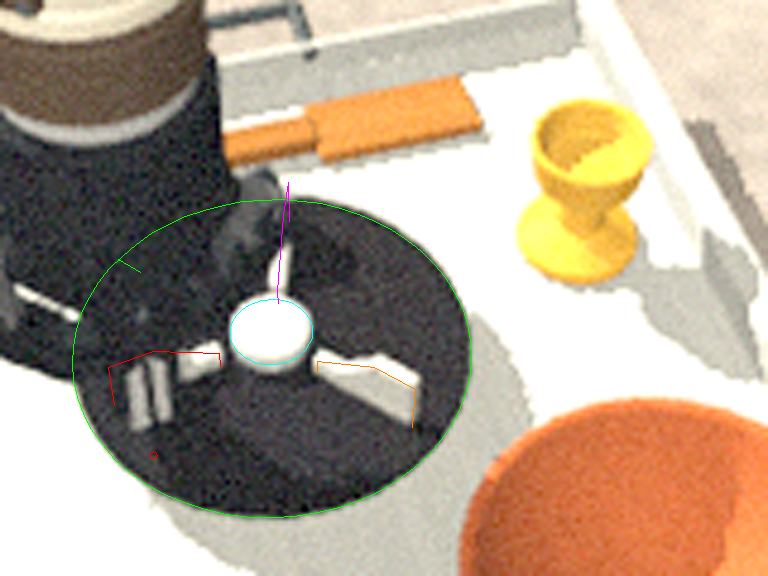

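View pics/top12.png

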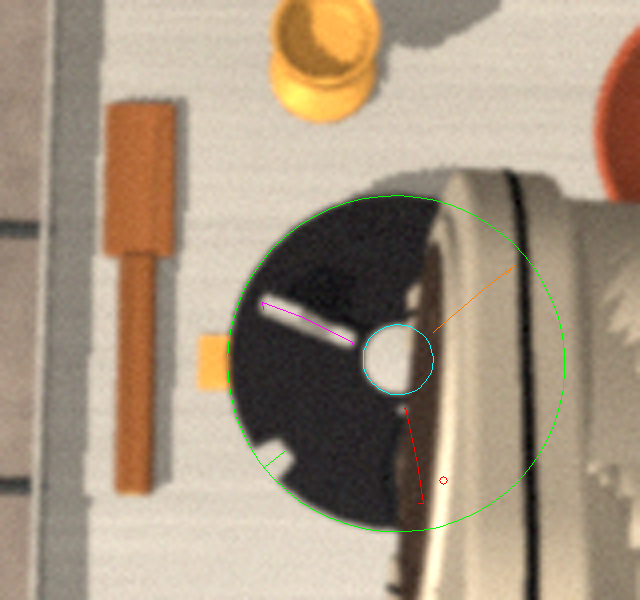

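Request:
drive_tool --rows '[{"delta_pos": [0.004, -0.0005, 0], "turn": 4, "jaw": -1}, {"delta_pos": [0.0095, -0.0015, 0], "turn": 9, "jaw": -1}, {"delta_pos": [0.0145, -0.0015, 0], "turn": 14, "jaw": -1}, {"delta_pos": [0.0195, -0.001, 0], "turn": 19, "jaw": -1}, {"delta_pos": [0.0245, -0.0005, 0], "turn": 24, "jaw": -1}]'

```text
time_s: 10.45
position: [516.9, -6.1, 34.4]
orientation: [0.788, 0.615, 0.001, 0.006]
force: [0.2, -2.5, 1.6]
finger_gap: -0.1
```

```bash
python3 d.py '
for p in (164,162,160,158,157): push(p,z=34,c=(576,-5.5))'
```

```text
10.45 [516.9  -6.1  34.4] [ 0.2 -2.5  1.6] [-0.01  0.4  -0.23  0.92 -0.01  1.81] -0.06221377219405052
164 tgt 517.3 -3.2 d [0.0029, -0.0003, 0.0004] turn 2.0 yaw 76.0
162 tgt 517.5 -1.2 d [0.0049, -0.0007, 0.0004] turn 4.0 yaw 76.0
160 tgt 517.6 0.8 d [0.0069, -0.001, 0.0004] turn 6.0 yaw 76.0
158 tgt 517.9 2.9 d [0.009, -0.0012, 0.0003] turn 8.0 yaw 76.0
157 tgt 518.1 3.9 d [0.01, -0.0013, 0.0003] turn 9.0 yaw 76.0
```

Request:
drive_tool --rows '[{"delta_pos": [0.003, -0.0005, 0], "turn": 2, "jaw": -1}, {"delta_pos": [0.005, -0.0005, 0], "turn": 4, "jaw": -1}, {"delta_pos": [0.007, -0.001, 0], "turn": 6, "jaw": -1}, {"delta_pos": [0.009, -0.001, 0], "turn": 8, "jaw": -1}, {"delta_pos": [0.009, -0.001, 0], "turn": 8, "jaw": -1}]'

```text
time_s: 10.87
position: [517.7, 2.5, 34.2]
orientation: [0.829, 0.56, 0.001, 0.006]
force: [-1.3, -0.8, 0.4]
finger_gap: 0.0
```

```bash
python3 -c '
from ov import *
s=get_state();print(s["position"],s["force"],s["wrist_torque"])
overlay("top","pics/top13.png",576,-5.5,97,64,box=(200,130,300,230),k=6,gain=1.5,extra=[s["position"]])
overlay("side","pics/side13.png",576,-5.5,97,64,box=(190,150,350,270),k=4.8,gain=2)
'
```

```text
[517.73966098   2.53191447  34.22705224] [-1.26460297 -0.81328803  0.37839256] [-0.09776882  0.16218178 -0.00278875]
```

View pics/top13.png

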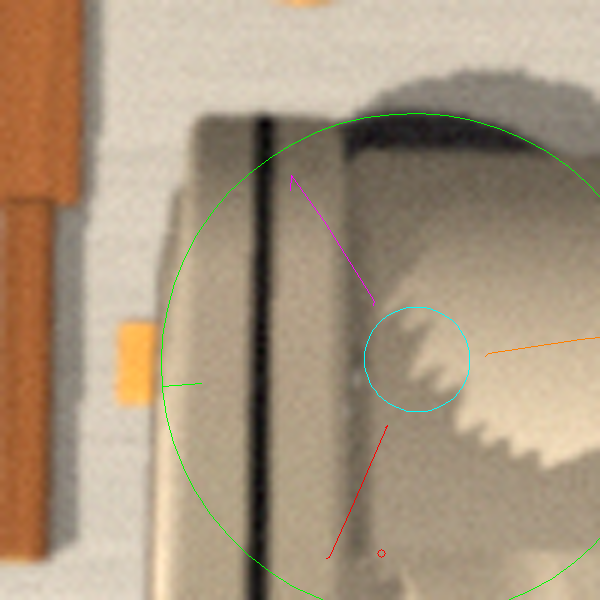

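View pics/side13.png

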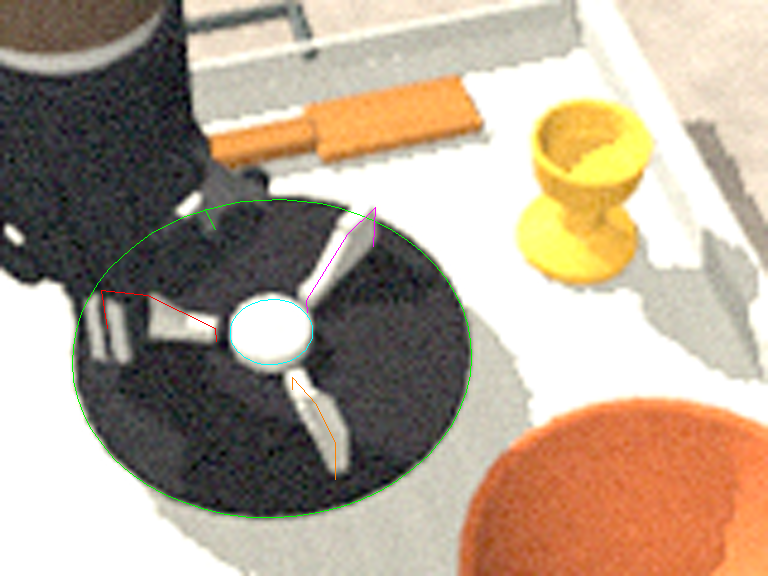

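```bash
python3 d.py '
for p in (158,156,154,153): push(p,z=34,c=(576,-5.5))'
```

```text
10.9667 [517.8   2.5  34.2] [-0.4  0.4  0.4] [ 0.01  0.41 -0.23  0.92 -0.01  1.96] 0.3192348567496783
158 tgt 517.9 2.9 d [0.0004, -0.0001, 0.0002] turn 0.1 yaw 68.1
156 tgt 518.2 4.9 d [0.0024, -0.0005, 0.0002] turn 2.1 yaw 68.1
154 tgt 518.6 6.9 d [0.0044, -0.0009, 0.0002] turn 4.1 yaw 68.1
153 tgt 518.9 7.9 d [0.0054, -0.0011, 0.0002] turn 5.1 yaw 68.1
```

Request:
drive_tool --rows '[{"delta_pos": [0.0025, -0.0005, 0], "turn": 2, "jaw": -1}, {"delta_pos": [0.0045, -0.001, 0], "turn": 4, "jaw": -1}, {"delta_pos": [0.0055, -0.001, 0], "turn": 5, "jaw": -1}, {"delta_pos": [0.0055, -0.001, 0], "turn": 5, "jaw": -1}, {"delta_pos": [0.0055, -0.001, 0], "turn": 5, "jaw": -1}]'

```text
time_s: 11.38
position: [518.9, 7.9, 34.1]
orientation: [0.852, 0.524, 0.001, 0.006]
force: [-0.0, -0.8, 0.4]
finger_gap: -0.1
```

Request:
drive_tool --rows '[{"delta_pos": [-0.005, 0, 0], "turn": 0, "jaw": -1}, {"delta_pos": [-0.01, 0, 0], "turn": 0, "jaw": -1}, {"delta_pos": [-0.015, 0, -0.02], "turn": 0, "jaw": -1}, {"delta_pos": [-0.015, 0, -0.05], "turn": 0, "jaw": -1}, {"delta_pos": [-0.015, 0, -0.09], "turn": 0, "jaw": -1}]'

```text
time_s: 11.8
position: [508.5, -5.4, 122.4]
orientation: [0.852, 0.524, -0.002, 0.004]
force: [0.4, -0.1, 0.3]
finger_gap: -0.0
```

```bash
python3 d.py 'delta(430,-200,125,90)'
```

```text
11.8 [508.5  -5.4 122.4] [ 0.4 -0.1  0.3] [-0.01  0.31 -0.12  1.14 -0.01  2.03] -0.025252857815216172
d [-0.2091, 0.0179, -0.001] turn -26.8 yaw 63.2
```

Request:
drive_tool --rows '[{"delta_pos": [-0.035, 0.003, -0.005], "turn": 0, "jaw": -1}, {"delta_pos": [-0.07, 0.006, -0.01], "turn": 0, "jaw": -1}, {"delta_pos": [-0.105, 0.009, -0.01], "turn": 0, "jaw": -1}, {"delta_pos": [-0.14, 0.012, -0.01], "turn": 0, "jaw": -1}, {"delta_pos": [-0.175, 0.015, -0.01], "turn": 0, "jaw": -1}]'

```text
time_s: 12.22
position: [442.0, -169.9, 134.2]
orientation: [0.852, 0.524, -0.001, 0.004]
force: [-0.1, -0.1, -0.8]
finger_gap: -0.3
```

```bash
python3 -c '
from ov import *
s=get_state();print(s["position"])
overlay("top","pics/top14.png",576,-5.5,93,64,box=(200,130,320,240),k=5,gain=1.8,extra=[s["position"]])
overlay("side","pics/side14.png",576,-5.5,93,64,box=(190,150,350,270),k=4.8,gain=2,extra=[s["position"]])
'
```

```text
[ 441.95598585 -169.85396998  134.20227512]
```

View pics/top14.png

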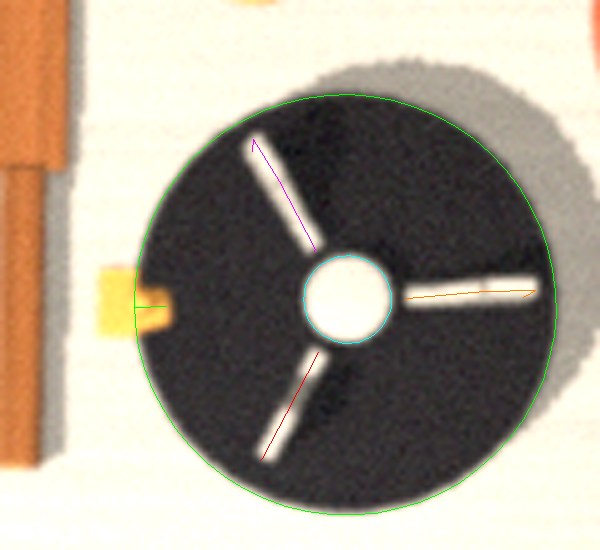

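View pics/side14.png

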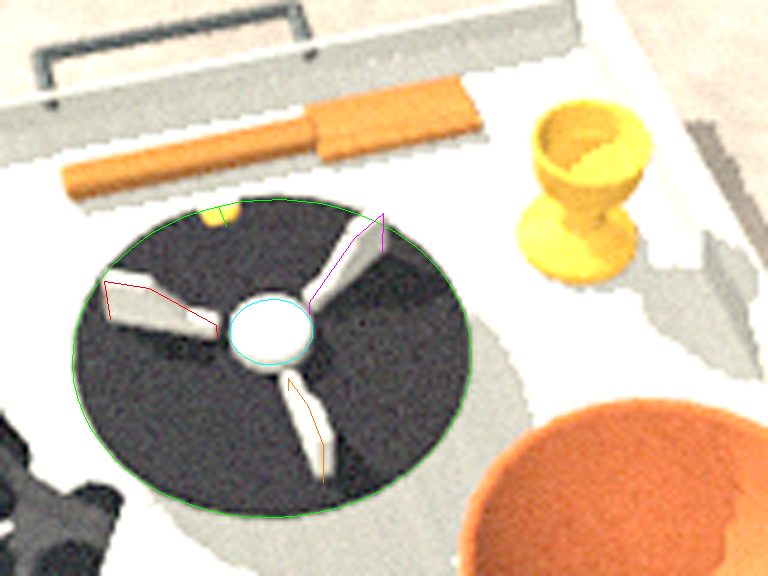

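```bash
python3 -c '
from ov import *
n=sum(read_camera("top")["pixels"].astype(float) for _ in range(6))/6
c=read_camera("top")
im=np.clip(n[170:210,212:252,::-1]*1.1,0,255).astype(np.uint8)
im=cv2.resize(im,None,fx=15,fy=15,interpolation=cv2.INTER_CUBIC)
for pz,az,col in((47,90,(0,0,255)),(47,91,(0,255,0)),(47,92,(255,0,0))):
    a=np.radians(az);p=(576.2+76*np.cos(a),-5.5+76*np.sin(a),pz);u=proj(c,p);print(az,u); cv2.circle(im,tuple(((u-[212,170]+.5)*15).astype(int).tolist()),3,col,-1)
cv2.imwrite("pics/notch.png",im)
for z in (34,38): print([back(c,(212+a/15-.5,170+b/15-.5),z).round(1) for a,b in ((120,175),(120,350))])
'
```

```text
90 [227.62177376 189.18001429]
91 [227.60590277 189.88884909]
92 [227.60248738 190.5980849 ]
[array([592.5,  87. ,  34. ]), array([570.2,  86.2,  34. ])]
[array([592. ,  86.7,  38. ]), array([569.8,  86. ,  38. ])]
```

View pics/notch.png

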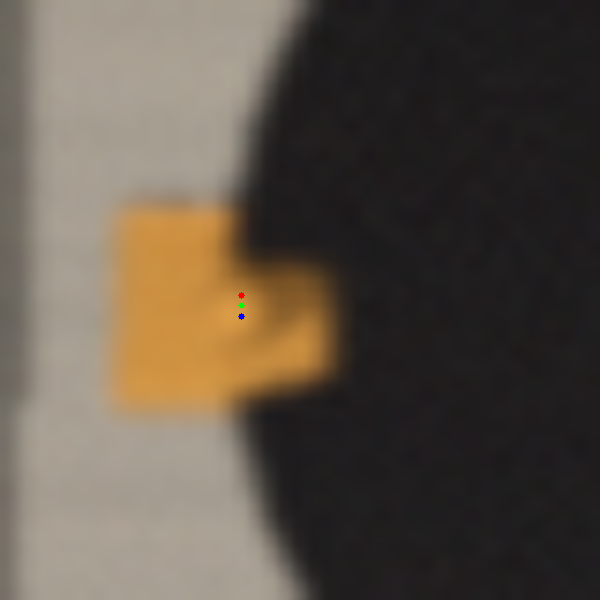

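```bash
python3 -c '
from ov import *
n=sum(read_camera("top")["pixels"].astype(float) for _ in range(6))/6
c=read_camera("top"); cv2.imwrite("pics/t15.png",cv2.resize(n[70:310,160:420,::-1].astype(np.uint8),None,fx=2.5,fy=2.5,interpolation=cv2.INTER_CUBIC))
g=n.sum(2)/3
# inner front wall-floor edge: bright step along columns ~190-200
for z in (30,):
  P=[]
  for r in range(105,285,3):
    row=cv2.GaussianBlur(g[r-1:r+2].mean(0).reshape(1,-1),(0,0),1).ravel(); d=np.diff(row)[186:200]; k=np.argmax(d); 
    if 0<k<len(d)-1:
        o=.5*(d[k-1]-d[k+1])/(d[k-1]-2*d[k]+d[k+1]); P.append(back(c,(186+k+o+.5,r),z))
  P=np.array(P); print(P[::6].round(1)); vx,vy,_,_=cv2.fitLine(P[:,:2].astype(np.float32),cv2.DIST_HUBER,0,.01,.01).ravel(); print(np.degrees(np.arctan2(vy,vx)))
'
```

```text
[[741.4 138.8  30. ]
 [705.4 139.3  30. ]
 [669.7 140.9  30. ]
 [634.5 139.9  30. ]
 [599.6 138.8  30. ]
 [565.1 139.3  30. ]
 [530.9 139.2  30. ]
 [497.1 136.5  30. ]
 [463.7 135.   30. ]
 [430.5 135.6  30. ]]
1.0195868
```

View pics/t15.png

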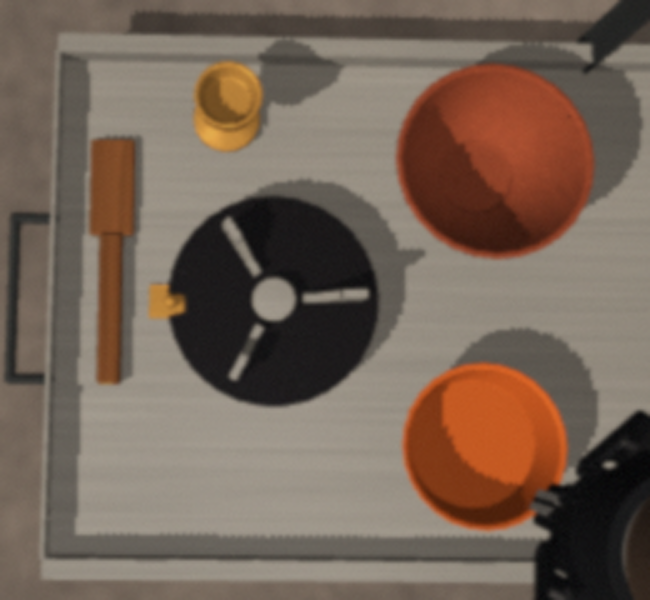

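```bash
python3 d.py 'push(153,off=34,z=120,c=(576,-5.5))'
```

```text
13.0167 [ 442.9 -167.9  133.8] [-0.3  0.8  0.1] [-0.36  0.23 -0.2   1.14 -0.01  1.68] 0.22495442374526584
153 tgt 509.8 -9.9 d [0.1713, -0.0117, 0.0124] turn 0.2 yaw 63.2
```

Request:
drive_tool --rows '[{"delta_pos": [0.035, -0.003, 0], "turn": 0, "jaw": -1}, {"delta_pos": [0.07, -0.006, 0], "turn": 0, "jaw": -1}, {"delta_pos": [0.105, -0.009, 0], "turn": 0, "jaw": -1}, {"delta_pos": [0.14, -0.011, 0.005], "turn": 0, "jaw": -1}, {"delta_pos": [0.168, -0.012, 0.012], "turn": 0, "jaw": -1}]'

```text
time_s: 13.43
position: [509.4, -10.5, 121.1]
orientation: [0.852, 0.524, -0.001, 0.004]
force: [0.2, 0.9, 0.2]
finger_gap: -0.2
```

Request:
drive_tool --rows '[{"delta_pos": [0, 0, 0.015], "turn": 0, "jaw": -1}, {"delta_pos": [0, 0, 0.03], "turn": 0, "jaw": -1}, {"delta_pos": [0, 0, 0.045], "turn": 0, "jaw": -1}, {"delta_pos": [0, 0, 0.055], "turn": 0, "jaw": -1}, {"delta_pos": [0, 0, 0.06], "turn": 0, "jaw": -1}]'

```text
time_s: 13.85
position: [508.5, -10.8, 59.6]
orientation: [0.851, 0.524, -0.002, 0.004]
force: [-0.6, 0.5, -0.4]
finger_gap: -0.0
```

```bash
python3 d.py 'push(153,off=26,z=34,c=(576,-5.5))
push(151,off=14,z=34,c=(576,-5.5))'
```

```text
13.85 [508.5 -10.8  59.6] [-0.6  0.5 -0.4] [-0.02  0.37 -0.22  0.99 -0.01  2.02] -0.025438875022398177
153 tgt 513.4 -2.8 d [0.0096, 0.0007, 0.0255] turn 0.3 yaw 63.3
151 tgt 519.4 9.9 d [0.0236, 0.0003, 0.0254] turn 2.3 yaw 63.3
```

Request:
drive_tool --rows '[{"delta_pos": [0.001, 0, 0.006], "turn": 0, "jaw": -1}, {"delta_pos": [0.002, 0, 0.012], "turn": 0, "jaw": -1}, {"delta_pos": [0.005, 0, 0.018], "turn": 1, "jaw": -1}, {"delta_pos": [0.007, 0, 0.022], "turn": 2, "jaw": -1}, {"delta_pos": [0.01, 0, 0.0255], "turn": 2, "jaw": -1}]'

```text
time_s: 14.27
position: [513.2, -2.1, 33.7]
orientation: [0.861, 0.509, -0.002, 0.004]
force: [-0.4, 0.3, 0.7]
finger_gap: 0.0
```

```bash
python3 d.py 'push(151,off=14,z=34,c=(576,-5.5))'
```

```text
14.2667 [513.2  -2.1  33.7] [-0.4  0.3  0.7] [ 0.    0.4  -0.24  0.93 -0.01  2.07] 0.044056288690723706
151 tgt 519.4 9.9 d [0.0134, -0.0004, -0.0003] turn 0.2 yaw 61.2
```

Request:
drive_tool --rows '[{"delta_pos": [0.004, 0, 0], "turn": 0, "jaw": -1}, {"delta_pos": [0.008, 0, 0], "turn": 0, "jaw": -1}, {"delta_pos": [0.011, 0, 0], "turn": 0, "jaw": -1}, {"delta_pos": [0.0125, -0.0005, 0], "turn": 0, "jaw": -1}, {"delta_pos": [0.0135, -0.0005, 0], "turn": 0, "jaw": -1}]'

```text
time_s: 14.68
position: [519.7, 10.0, 34.0]
orientation: [0.861, 0.509, -0.002, 0.004]
force: [-0.5, -1.4, -0.1]
finger_gap: 0.1
```

Request:
drive_tool --rows '[{"delta_pos": [0, 0, 0], "turn": 0, "jaw": -1}, {"delta_pos": [-0.008, 0, 0], "turn": 0, "jaw": -1}, {"delta_pos": [-0.015, 0, -0.02], "turn": 0, "jaw": -1}, {"delta_pos": [-0.015, 0, -0.05], "turn": 0, "jaw": -1}, {"delta_pos": [-0.015, 0, -0.09], "turn": 0, "jaw": -1}]'

```text
time_s: 15.1
position: [509.1, -3.0, 122.4]
orientation: [0.861, 0.509, -0.005, 0.002]
force: [0.8, 0.3, -0.0]
finger_gap: 0.0
```

Request:
drive_tool --rows '[{"delta_pos": [-0.035, 0.003, -0.005], "turn": 0, "jaw": -1}, {"delta_pos": [-0.07, 0.006, -0.01], "turn": 0, "jaw": -1}, {"delta_pos": [-0.105, 0.009, -0.01], "turn": 0, "jaw": -1}, {"delta_pos": [-0.14, 0.012, -0.01], "turn": 0, "jaw": -1}, {"delta_pos": [-0.175, 0.015, -0.01], "turn": 0, "jaw": -1}]'

```text
time_s: 15.52
position: [436.7, -164.9, 134.6]
orientation: [0.861, 0.509, -0.004, 0.003]
force: [-0.2, -0.0, 0.8]
finger_gap: 0.1
```

```bash
python3 -c '
from ov import *
s=get_state();print(s["position"])
n=sum(read_camera("top")["pixels"].astype(float) for _ in range(4))/4
im=np.clip(n[170:210,212:252,::-1]*1.1,0,255).astype(np.uint8)
cv2.imwrite("pics/notch2.png",cv2.resize(im,None,fx=15,fy=15,interpolation=cv2.INTER_CUBIC))
overlay("top","pics/top16.png",576,-5.5,91,64,box=(200,130,320,240),k=5,gain=1.8)
'
```

```text
[ 436.69428463 -164.88437812  134.60935724]
```

View pics/notch2.png

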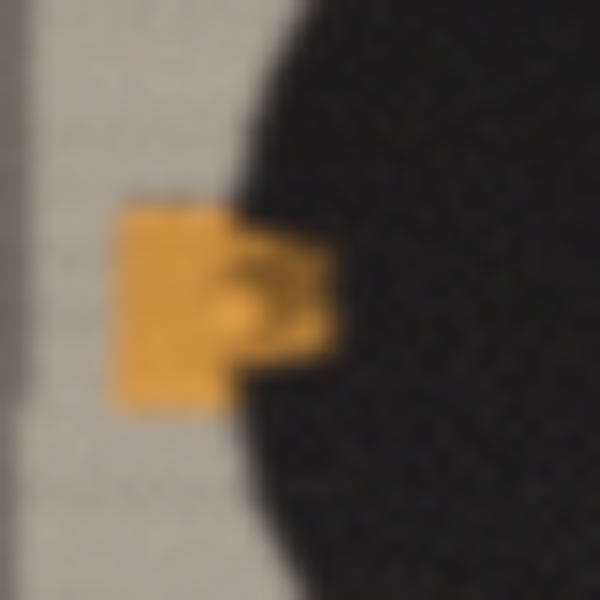

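View pics/top16.png

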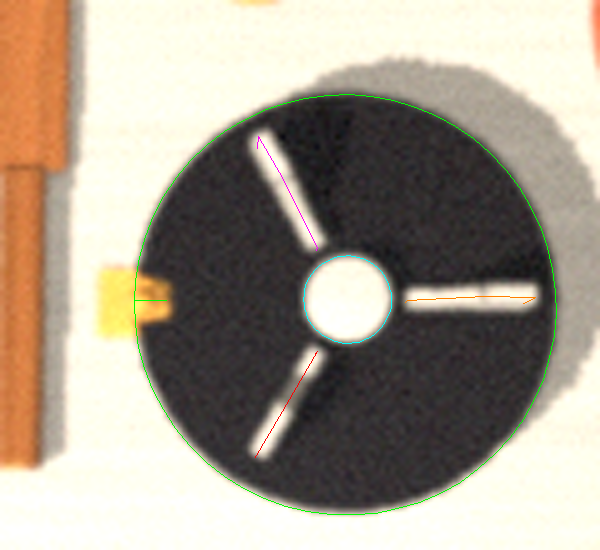

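```bash
python3 d.py 'delta(576.2,-5.8,100,60)'
```

```text
15.7667 [ 437.6 -163.6  134.3] [ 0.3 -0.8 -0.2] [-0.35  0.22 -0.21  1.15 -0.01  1.72] -0.3066324077522637
d [0.2055, 0.045, 0.0323] turn 1.1 yaw 61.1
```

Request:
drive_tool --rows '[{"delta_pos": [0.035, 0.008, 0], "turn": 0, "jaw": -1}, {"delta_pos": [0.07, 0.016, 0], "turn": 0, "jaw": -1}, {"delta_pos": [0.105, 0.024, 0], "turn": 0, "jaw": -1}, {"delta_pos": [0.14, 0.032, 0], "turn": 0, "jaw": -1}, {"delta_pos": [0.175, 0.038, 0], "turn": 0, "jaw": -1}]'

```text
time_s: 16.18
position: [556.8, -25.8, 132.5]
orientation: [0.861, 0.509, -0.004, 0.002]
force: [0.9, 0.2, 0.8]
finger_gap: 0.2
```

```bash
python3 d.py 'delta(576.2,-5.8,100,60)'
```

```text
16.1833 [556.8 -25.8 132.5] [0.9 0.2 0.8] [-0.04  0.4   0.04  1.21 -0.01  2.03] 0.23101229973465792
d [0.0271, 0.0074, 0.0322] turn 1.2 yaw 61.2
```

Request:
drive_tool --rows '[{"delta_pos": [0.014, 0.004, 0], "turn": 0, "jaw": -1}, {"delta_pos": [0.027, 0.0075, 0.01], "turn": 0, "jaw": -1}, {"delta_pos": [0.027, 0.0075, 0.03], "turn": 0, "jaw": -1}, {"delta_pos": [0.027, 0.0075, 0.05], "turn": 0, "jaw": -1}, {"delta_pos": [0.027, 0.0075, 0.06], "turn": 0, "jaw": -1}]'

```text
time_s: 16.6
position: [574.0, -5.0, 68.8]
orientation: [0.86, 0.51, -0.006, 0.001]
force: [-0.2, -0.6, -0.9]
finger_gap: -0.3
```

```bash
python3 d.py 'delta(576.2,-5.8,60,60)';python3 -c '
from ov import *
s=get_state();print(s["position"])
overlay("side","pics/side17.png",576,-5.5,91,64,box=(190,150,350,270),k=4.8,gain=2,extra=[s["position"]])'
```

```text
16.6 [574.   -5.   68.8] [-0.2 -0.6 -0.9] [-0.    0.48 -0.01  1.09 -0.01  2.07] -0.2512647094857927
d [0.0004, 0.0023, 0.0088] turn 1.3 yaw 61.3
[574.01854543  -5.0026568   68.80359423]
```

View pics/side17.png

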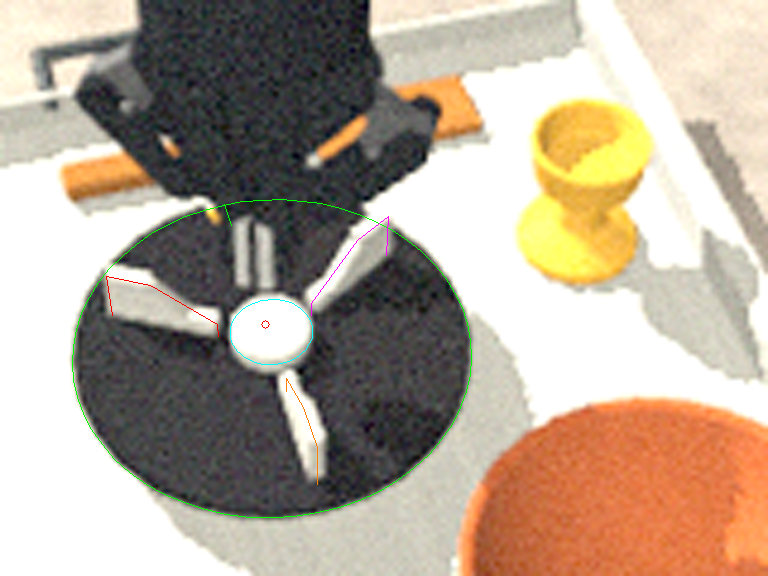

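Request:
drive_tool --rows '[{"delta_pos": [0, 0.002, 0.006], "turn": 0, "jaw": -1}, {"delta_pos": [0, 0.002, 0.012], "turn": 0, "jaw": -1}, {"delta_pos": [0, 0.002, 0.018], "turn": 0, "jaw": -1}, {"delta_pos": [0, 0.002, 0.022], "turn": 0, "jaw": -1}, {"delta_pos": [0, 0.002, 0.024], "turn": 0, "jaw": -1}]'

```text
time_s: 17.07
position: [574.2, -6.8, 43.3]
orientation: [0.86, 0.51, -0.007, 0.0]
force: [0.3, 1.5, -0.6]
finger_gap: 0.3
```

Request:
drive_tool --rows '[{"delta_pos": [0, 0, 0.001], "turn": 0, "jaw": -1}, {"delta_pos": [0, 0, 0.002], "turn": 0, "jaw": -1}, {"delta_pos": [0, 0, 0.003], "turn": 0, "jaw": -1}, {"delta_pos": [0, 0, 0.004], "turn": 0, "jaw": -1}, {"delta_pos": [0, 0, 0.005], "turn": 0, "jaw": -1}]'

```text
time_s: 17.48
position: [574.4, -6.8, 38.5]
orientation: [0.86, 0.51, -0.007, 0.0]
force: [-0.4, -0.7, 0.2]
finger_gap: 0.1
```

Request:
drive_tool --rows '[{"delta_pos": [0, 0, 0.001], "turn": 0, "jaw": -1}, {"delta_pos": [0, 0, 0.002], "turn": 0, "jaw": -1}, {"delta_pos": [0, 0, 0.003], "turn": 0, "jaw": -1}, {"delta_pos": [0, 0, 0.004], "turn": 0, "jaw": -1}, {"delta_pos": [0, 0, 0.005], "turn": 0, "jaw": -1}]'

```text
time_s: 17.9
position: [574.5, -6.8, 34.3]
orientation: [0.86, 0.51, -0.007, 0.001]
force: [-1.7, -0.5, 6.0]
finger_gap: -0.1
```

```bash
python3 -c '
from ov import *
s=get_state();print(s["position"],s["force"])
overlay("side","pics/side18.png",576,-5.5,91,64,box=(190,150,350,270),k=4.8,gain=2,extra=[s["position"]])'
```

```text
[574.50652725  -6.79294125  34.30765667] [-1.70598263 -0.49187542  6.0082519 ]
```

View pics/side18.png

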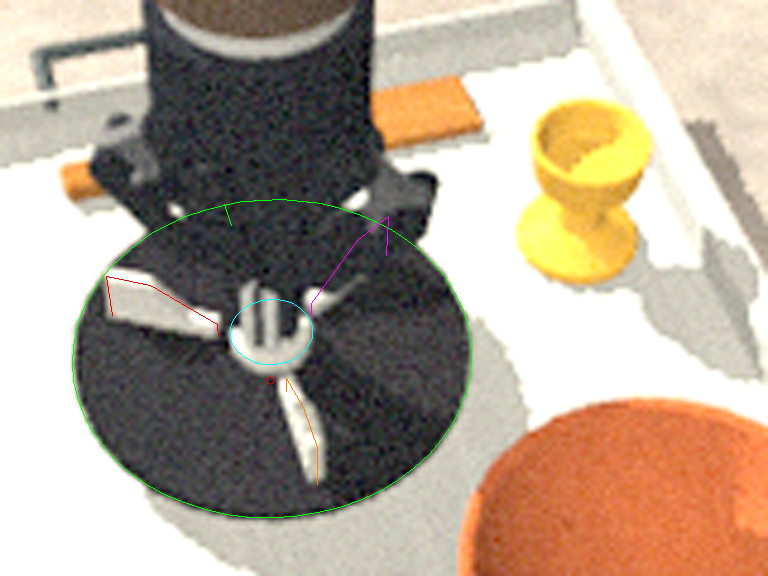

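Request:
drive_tool --rows '[{"delta_pos": [0, 0, 0.001], "turn": 0, "jaw": -1}, {"delta_pos": [0, 0, 0.002], "turn": 0, "jaw": -1}, {"delta_pos": [0, 0, 0.003], "turn": 0, "jaw": -1}, {"delta_pos": [0, 0, 0.004], "turn": 0, "jaw": -1}, {"delta_pos": [0, 0, 0.005], "turn": 0, "jaw": -1}]'

```text
time_s: 18.37
position: [574.6, -6.8, 30.0]
orientation: [0.86, 0.51, -0.006, 0.001]
force: [-1.4, 0.2, 5.4]
finger_gap: 0.5
```

Request:
drive_tool --rows '[{"delta_pos": [0, 0, 0.001], "turn": 0, "jaw": -1}, {"delta_pos": [0, 0, 0.002], "turn": 0, "jaw": -1}, {"delta_pos": [0, 0, 0.003], "turn": 0, "jaw": -1}, {"delta_pos": [0, 0, 0.004], "turn": 0, "jaw": -1}, {"delta_pos": [0, 0, 0.005], "turn": 0, "jaw": -1}]'

```text
time_s: 18.78
position: [574.6, -6.8, 25.9]
orientation: [0.86, 0.51, -0.006, 0.001]
force: [-2.3, -0.3, 5.4]
finger_gap: -0.1
```

Request:
drive_tool --rows '[{"delta_pos": [0, 0, 0.001], "turn": 0, "jaw": -1}, {"delta_pos": [0, 0, 0.0015], "turn": 0, "jaw": -1}, {"delta_pos": [0, 0, 0.002], "turn": 0, "jaw": -1}, {"delta_pos": [0, 0, 0.0025], "turn": 0, "jaw": -1}, {"delta_pos": [0, 0, 0.003], "turn": 0, "jaw": -1}]'

```text
time_s: 19.2
position: [574.7, -6.8, 25.2]
orientation: [0.86, 0.51, -0.006, 0.001]
force: [-6.8, -0.2, 16.3]
finger_gap: -0.2
```

Request:
drive_tool --rows '[{"delta_pos": [0, 0, 0.003], "turn": 0, "jaw": -1}, {"delta_pos": [0, 0, 0.004], "turn": 0, "jaw": -1}, {"delta_pos": [0, 0, 0.004], "turn": 0, "jaw": -1}, {"delta_pos": [0, 0, 0.004], "turn": 0, "jaw": -1}, {"delta_pos": [0, 0, 0.004], "turn": 0, "jaw": -1}]'

```text
time_s: 19.62
position: [574.7, -6.8, 25.1]
orientation: [0.86, 0.51, -0.005, 0.002]
force: [-9.2, 0.9, 22.9]
finger_gap: 0.1
```

Request:
drive_tool --rows '[{"delta_pos": [0, 0, -0.005], "turn": 0, "jaw": -1}, {"delta_pos": [0, 0, -0.02], "turn": 0, "jaw": -1}, {"delta_pos": [0, 0, -0.05], "turn": 0, "jaw": -1}, {"delta_pos": [0, 0, -0.08], "turn": 0, "jaw": -1}, {"delta_pos": [0, 0, -0.11], "turn": 0, "jaw": -1}]'

```text
time_s: 20.03
position: [575.0, -6.0, 135.8]
orientation: [0.86, 0.51, -0.005, 0.001]
force: [0.5, -0.0, 0.2]
finger_gap: -0.2
```

Request:
drive_tool --rows '[{"delta_pos": [-0.03, 0, 0], "turn": 0, "jaw": -1}, {"delta_pos": [-0.065, 0, 0], "turn": 0, "jaw": -1}, {"delta_pos": [-0.1, 0, 0], "turn": 0, "jaw": -1}, {"delta_pos": [-0.135, 0, 0], "turn": 0, "jaw": -1}, {"delta_pos": [-0.17, 0, 0], "turn": 0, "jaw": -1}]'

```text
time_s: 20.45
position: [492.5, -156.1, 137.7]
orientation: [0.86, 0.51, -0.005, 0.002]
force: [0.8, -0.7, 0.4]
finger_gap: -0.1
```

```bash
python3 -c '
from ov import *
s=get_state();print(s["position"],s["force"])
overlay("side","pics/side20.png",576,-5.5,91,53,box=(190,150,350,270),k=4.8,gain=2)
overlay("top","pics/top20.png",576,-5.5,91,53,box=(170,90,370,290),k=3,gain=1.5)
'
```

```text
[ 492.48535552 -156.1036431   137.66615985] [ 0.77344446 -0.7154191   0.39284893]
```

View pics/side20.png

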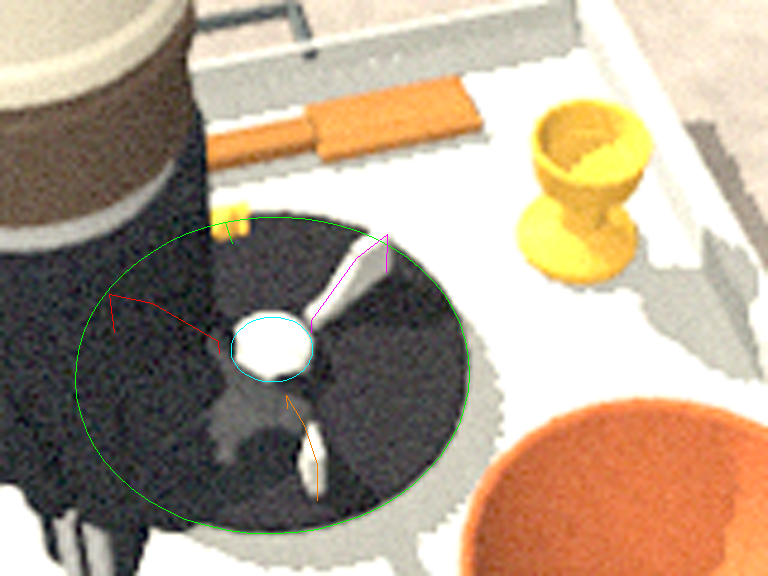

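View pics/top20.png

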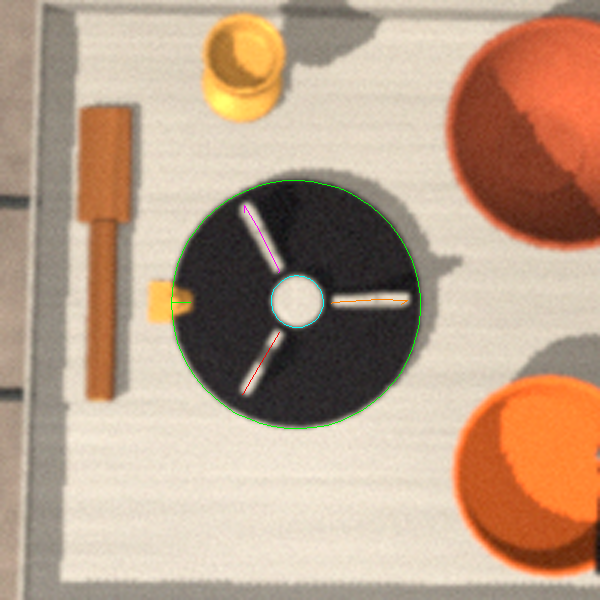

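Request:
drive_tool --rows '[{"delta_pos": [0, 0, -0.02], "turn": 0, "jaw": -1}, {"delta_pos": [0, 0, -0.04], "turn": 0, "jaw": -1}, {"delta_pos": [0, 0, -0.06], "turn": 0, "jaw": -1}, {"delta_pos": [0, 0, -0.06], "turn": 0, "jaw": -1}, {"delta_pos": [0, 0, -0.06], "turn": 0, "jaw": -1}]'

```text
time_s: 20.97
position: [492.7, -158.1, 198.7]
orientation: [0.862, 0.507, -0.005, 0.003]
force: [0.2, 0.6, -0.3]
finger_gap: -0.2
```

```bash
python3 -c '
from bench import *
s=get_state();print(s["position"],s["force"],abs(s["joint_vel"]).max());print(close_job())'
```

```text
[ 492.65965123 -158.12217628  198.72309918] [ 0.1990739   0.57530765 -0.34186335] 0.04886806650677143
the job is handed in; nothing more can be done
None
```

The trivet is turned onto its pin and pressed fully home, and I handed the job in at about 21 s with the arm clear of everything. I turned it about 159° clockwise with the closed fingertip against rib0, checked the notch from above and nudged it a last 2°. Then I pressed the boss down.

**Last checks:**
- **Notch:** from above, its centre lay within about 0.5° of the pin before I pressed.
- **Seating:** the trivet slid down about 10 mm at 5–6 N, then stopped hard. Pressing on to 23 N moved it no further.
- **Height:** with the hand away, the boss-at-53 mm (seated) outline fits both camera pictures, and the pin stands in the notch.
- **Other items:** the bowl, ash pan, incense holder and scraper look unmoved in the last pictures. I judged this by eye and did not measure it.

**One disagreement:** the closed fingertip sat about 28 mm higher than the reported TCP, according to the side camera and the contacts. On the first attempt the tip therefore passed over rib0 without touching it. I then set the working height from the pictures and the force readings.

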